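# Carry the polished cutlery over to the inspection rack in the same order

## Task

Move the four polished pieces from the full rack to the empty rack, one to a cradle and in the same order from left to right, because only its place in the row tells which job a piece belongs to. Lay each one flat in both notches of its cradle with its head pointing away from the robot, as it lay before. Set them down gently, and do not let the polished pieces knock against each other.

Things in the scene. Friction and masses are not known exactly. Their poses are not given: they have to be found in the camera images.
- fork: Polished steel table fork, 217 mm long, 60 g, four tines. Origin: middle of the neck's underside, the point that lies on the far rest; x along the piece to the head, z up. Flat handle 5 mm thick back to x = -125; 11 mm wide from x = -70 to +15 (grip at x = -40, between the rests), 17 mm wide behind. Head 25 mm wide, x = 15 to 92.
- spoon: Polished steel table spoon, 210 mm long, 60 g. Origin: middle of the neck's underside, the point that lies on the far rest; x along the piece to the head, z up. Flat handle 5 mm thick back to x = -125; 11 mm wide from x = -70 to +15 (grip at x = -40, between the rests), 17 mm wide behind. Oval bowl 41 mm wide, x = 17 to 85, hanging 6 mm below the origin.
- knife: Polished steel table knife, 220 mm long, 85 g, lying flat. Origin: middle of the neck's underside, the point that lies on the far rest; x along the piece to the head, z up. Straight handle 15 mm wide, 7 mm thick, x = -105 to +20 (grip at x = -40, between the rests). Blade 21 mm wide, 2.5 mm thick, tip at x = 115.
- server: Polished steel cake server, 225 mm long, 80 g, flat triangular blade. Origin: middle of the neck's underside, the point that lies on the far rest; x along the piece to the head, z up. Flat handle 5 mm thick back to x = -125; 11 mm wide from x = -70 to +15 (grip at x = -40, between the rests), 17 mm wide behind. Blade 44 mm wide at x = 28, tapering to the tip at x = 100.
- full_rack: Rack full at the start, left or right of the robot's middle: fixed grey steel tray 156 x 256 mm with four wooden cradles at y = +90, +30, -30, -90, each holding one piece, its neck at x = +50, z = 44. Origin: centre of the tray's underside, on the bench; x away from the robot, along the pieces to their heads; y along the row, to the robot's left. Turned 12 degrees at most.
- empty_rack: Receiving rack on the other side, same fixed tray, frame and cradles (y = +90, +30, -30, -90). Notched rests 12 mm thick at x = -50 and +50; notch: felt floor 22 mm wide, 44 mm above the bench, cheeks flaring to 46 mm apart at z = 60. Cradle floor at z = 14. A laid piece has its neck at x = 50, z = 44. Over 50 mm from a piece's middle to the next handle: open fingers 35 to 45 mm.
- fork_cradle: The wooden cradle of the full rack in which the fork lies at the start (same shape as those of the empty rack; fixed, it stays behind). Origin at the centre of its underside, on the tray 6 mm above the bench; axes as the rack's. Its place in the row tells the fork's place in the order.
- spoon_cradle: The wooden cradle of the full rack in which the spoon lies at the start (same shape as those of the empty rack; fixed, it stays behind). Origin at the centre of its underside, on the tray 6 mm above the bench; axes as the rack's. Its place in the row tells the spoon's place in the order.
- knife_cradle: The wooden cradle of the full rack in which the knife lies at the start (same shape as those of the empty rack; fixed, it stays behind). Origin at the centre of its underside, on the tray 6 mm above the bench; axes as the rack's. Its place in the row tells the knife's place in the order.
- server_cradle: The wooden cradle of the full rack in which the server lies at the start (same shape as those of the empty rack; fixed, it stays behind). Origin at the centre of its underside, on the tray 6 mm above the bench; axes as the rack's. Its place in the row tells the server's place in the order.
Things that resemble listed ones, but are neither listed nor needed, are in the scene too. What is shaped like the fork but red or yellow is not meant.

How it is judged:
By the outcome, as a careful person would: the job done as asked, in the order asked, and still so for the second after the job is handed in, with the robot touching nothing.
It also fails if it takes over 96 s, if anything falls off the work surface, if the arm or the gripper's body presses on something with over 40 N, if the wrist force passes 120 N, or if a joint passes its speed limit or range.

## Robot

A 6-joint arm with a two-finger parallel gripper is mounted at the origin on the work surface. World frame = base frame: x ahead of the robot, y to its left, z up, the work surface at z = 0. Lengths are in m, angles in rad, forces in N, time in s.
With the tool pointing down it reaches from about 0.35 to 0.775 m from the base axis. Payload 7.3 kg.
Tool frame: the origin (TCP) lies midway between the tips of the shut fingers; the grasp point (between the pads) lies 19 mm behind it; z points along the fingers, y is the line along which they close (so a half turn about z gives the same grasp; the last joint's range is limited). The gripper opens to 92 mm and grips with 3 to 60 N. Pads are 19 mm wide; open, the fingers measure 130 mm over their backs; the gripper's body (75 mm by 190 mm) begins 47 mm behind the grasp point.
Start: joints at [-0.146, 0.342, 1.524, -0, 1.275, -0.146], TCP at [0.525, 0, 0.227] pointing down, gripper open.
Joint ranges: [-2.53, 2.53], [-0.77, 2.02], [0.04, 2.7], [-1, 4.14], [0.28, 2.66], [-3.11, 3.11]. Speed limits (rad/s): [2.57, 2.57, 3.14, 3.14, 3.14, 3.14].

## Interface

Orientations are given as [roll, pitch, yaw] about the fixed x, y, z axes, in that order (R = Rz(yaw) Ry(pitch) Rx(roll)).
In Python, from cell import robot, read_camera, camera_params, nets gives the robot as it stands. The module is installed in compiled form; this text tells all that it offers.
- The arm moves only by the tool step_arm, never from a script. Its argument "steps" is a list of rows, each an object of numbers: "x", "y", "z": the shift along the tool's x, y, z as a fraction of full scale; "rx", "ry", "rz": the turn, a rotation vector about the tool's x, y, z as a fraction of full scale; "claw": the opening, from -1 (shut) to 1 (fully open). In form: [{"x": .., "y": .., "z": .., "rx": .., "ry": .., "rz": .., "claw": ..}, ...]. A call has 1 to 12 rows; each row is the pose to reach, as a shift and turn from the pose commanded when the call began, along the tool's axes at that moment; what a row does not reach only later rows make up. Full scale, the value 1, is 750 mm for a shift and pi/4 rad for a turn. A row lasts 1/12 s, in which the tool goes at most 41.7 mm and 7.16 degrees, less where a joint would pass 70% of its speed; a pose out of reach is approached as far as the arm can. A call with a number of a shift or a turn outside -1 to 1 is refused whole. A call with a gripper value outside its range is refused whole. The fingers move at their own pace and stop on an object; "squeeze" is the grip in N (left out, the last holds). Time passes only in rows, so rows that repeat a pose let the fingers close. It gives the time, the measured TCP pose, the force, the opening and the grip force at its end, in the units of the state.
- robot.observe(): the state, without advancing time (a new reading comes with each control period).
- read_camera(name): name is "scene" or "side" or "wrist"; returns (picture, depth): 480x640x3 uint8, blue, green, red; 480x640 float32, m along the optical axis (not along the pixel's ray), 0 where there is no reading.
- camera_params(name): a dict with "fx", "fy", "cx", "cy" (pixels), "R" (3x3) and "t" (3): a world point X has camera coordinates R X + t; the wrist camera has in their place "hand_eye" (4x4, takes a point from camera to tool coordinates, whose origin is the TCP and whose axes are the flange's). Camera axes: x right, y down, z forward; pixel columns grow to the right and rows downward; lengths in m; the calibration is good to about 2 mm. A picture is of the moment at which its call begins: read the wrist's pose just before it. camera_params takes no time and is no camera call.
- robot.hand_in(): hands the job in; it is judged then, once.
Trained networks look in the newest picture that a camera, given by its name, has taken for a name from the list of things; names that differ only in an ending like _2 or _b are one class to them, and where a whole thing is asked for, a point or a joint stands for the part that bears it (a point fixed in the world has none). Each returns a list of dicts, best first, with "conf" (0 to 1); they miss things now and then, are a little off and sometimes report something else, mostly with a low value. They report only what shows in the picture. A call takes as long as a camera call. They do not tell look-alikes from the thing itself.
- nets.masks_of(camera, query): "region" (480x640 bool, what is visible of it) and "box" ([left, top, right, bottom] in pixels, round what is visible of it).
- nets.landmark_of(camera, query): "pixel" ([row, column] in pixels: a listed point, or the origin of a listed thing).
The state is a dict: "time": time; "qpos": joint angles; "qvel": joint speeds; "joint_efforts": joint torques, N m; "tool_pos": TCP position; "tool_rot": TCP orientation; "contact_force": force on the tool from outside, world axes, zero at the start; "torque": the same for the moment, N m; "opening": finger opening in m; "grip_force": force on a finger pad.
Only numpy, scipy, OpenCV 4.12 (cv2) and the standard library are available. Lean on these libraries where they do the work, as an engineer would, in place of code of your own. Each camera call takes 0.05 s, during which the arm holds its last target. There are 200 camera calls.

## Working session

There is one attempt and no reset: what is moved stays moved. The work goes in short steps, Python scripts to look and compute and a tool call to move; the robot and the scene stay as the last step left them, time stands still between calls to the robot, and variables do not carry over. Pictures are saved under pics/ and viewed, at most 14 in all, crops included, and the job is handed in when it is done.

Besides the shell and the picture viewer there is one more tool, called after "Call:" in YAML: its name, and indented under it one key for each argument. step_arm: Moves the arm, as the interface text tells. Its arguments: {"type":"object","properties":{"steps":{"type":"array","items":{"type":"object","properties":{"x":{"type":"number","minimum":-1,"maximum":1},"y":{"type":"number","minimum":-1,"maximum":1},"z":{"type":"number","minimum":-1,"maximum":1},"rx":{"type":"number","minimum":-1,"maximum":1},"ry":{"type":"number","minimum":-1,"maximum":1},"rz":{"type":"number","minimum":-1,"maximum":1},"claw":{"type":"number"}}}},"squeeze":{"type":"number"}},"required":["steps"]}

```bash
mkdir -p pics
cat > h.py <<'E'
import numpy as np, cv2
from cell import robot, read_camera, camera_params, nets
from scipy.spatial.transform import Rotation as Rn
def toworld(name,depth,rows,cols,st=None):
    p=camera_params(name); d=depth[rows,cols]
    c=np.stack([(cols-p["cx"])/p["fx"]*d,(rows-p["cy"])/p["fy"]*d,d],-1)
    if name=="wrist":
        H=np.array(p["hand_eye"]); c=c@H[:3,:3].T+H[:3,3]
        return c@Rn.from_euler("xyz",st["tool_rot"]).as_matrix().T+np.array(st["tool_pos"])
    return (c-np.array(p["t"]))@np.array(p["R"])
E
python3 - <<'E'
from h import *
print(robot.observe())
for n in ["scene","side"]:
    im,d=read_camera(n); cv2.imwrite(f"pics/{n}0.png",im); np.savez(f"{n}0.npz",im=im,d=d)
    for q in ["fork","spoon","knife","server","full_rack","empty_rack"]:
        for r in nets.masks_of(n,q)[:4]:
            m=r["region"]; rr,cc=np.nonzero(m&(d>0)); P=toworld(n,d,rr,cc)
            print(n,q,round(r["conf"],2),r["box"],np.median(P,0).round(3))
print({k:np.array(v).round(3).tolist() for k,v in camera_params("wrist").items()})
E
```

```text
{'time': 0.0, 'qpos': array([-1.46001299e-01,  3.42756645e-01,  1.52500222e+00, -1.75065687e-05,
        1.27539777e+00, -1.46009184e-01]), 'qvel': array([-2.12528134e-05, -2.83771591e-05,  5.38429982e-04,  6.43316763e-04,
       -3.79530444e-05, -8.79074753e-05]), 'joint_efforts': array([ 7.61924657e-04, -4.31245601e+01, -2.44219762e+01,  7.17750052e-02,
        5.59406646e-02, -1.04314388e-04]), 'tool_pos': array([5.24598975e-01, 7.51615559e-05, 2.26032523e-01]), 'tool_rot': array([-3.14004288e+00, -2.10982374e-04,  1.57080916e+00]), 'contact_force': array([-0.11539104, -0.01231219,  0.23353011]), 'torque': array([ 0.00177811, -0.02313139, -0.00392386]), 'grip_force': 0.0, 'opening': 0.09177062698896293}
scene fork 0.9 [277.6, 195.1, 340.2, 222.6] [ 0.294 -0.17   0.005]
scene fork 0.59 [366.6, 301.1, 447.0, 396.2] [0.518 0.314 0.049]
scene spoon 0.82 [277.3, 268.7, 354.3, 333.8] [0.573 0.136 0.048]
scene knife 0.94 [295.5, 280.2, 376.4, 357.5] [0.558 0.2   0.05 ]
scene server 0.67 [331.6, 292.1, 414.3, 373.9] [0.551 0.258 0.049]
scene full_rack 0.75 [295.2, 275.9, 459.6, 395.1] [0.499 0.331 0.012]
scene empty_rack 0.96 [169.7, 194.1, 278.6, 286.8] [ 0.541 -0.16   0.016]
side fork 0.87 [259.4, 292.1, 289.3, 382.2] [ 0.296 -0.217  0.004]
side fork 0.59 [303.4, 172.3, 380.3, 187.5] [0.503 0.31  0.048]
side spoon 0.85 [326.6, 207.9, 407.2, 228.6] [0.542 0.133 0.047]
side knife 0.83 [324.1, 194.0, 403.4, 208.0] [0.539 0.193 0.05 ]
side knife 0.43 [314.5, 193.3, 369.3, 226.0] [0.473 0.192 0.016]
side server 0.92 [312.1, 185.4, 389.9, 199.4] [0.52  0.252 0.048]
side full_rack 0.73 [302.2, 184.0, 385.7, 245.7] [0.474 0.096 0.012]
side empty_rack 0.89 [356.6, 265.3, 449.3, 399.1] [ 0.529 -0.229  0.015]
{'fx': 398.713, 'fy': 398.713, 'cx': 322.429, 'cy': 236.793, 'hand_eye': [[0.001, -0.962, -0.272, 0.074], [1.0, 0.001, 0.001, 0.0], [-0.0, -0.272, 0.962, -0.157], [0.0, 0.0, 0.0, 1.0]]}
```

View pics/scene0.png

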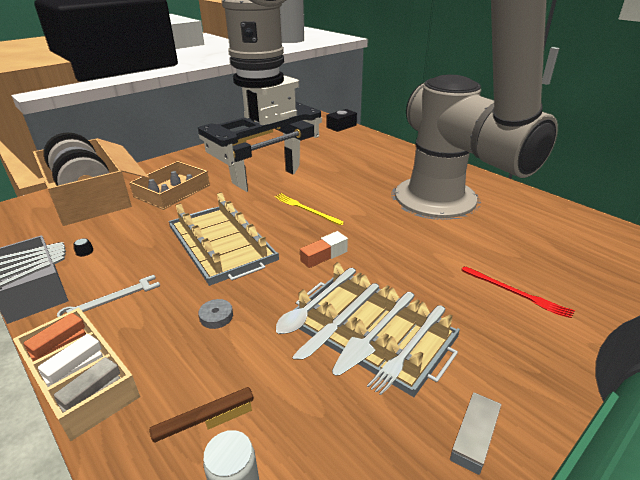

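View pics/side0.png

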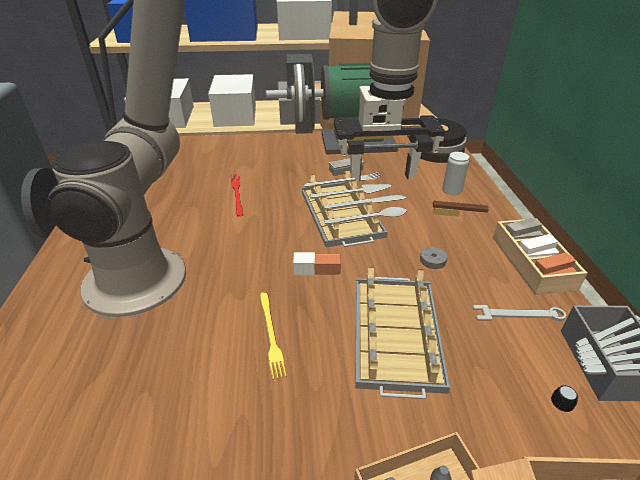

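The full rack is on the left. From left to right it holds the fork (side 345,182), server (350,190), knife (365,200) and spoon (365,217). Fork look-alikes are the yellow fork at scene (310,208), the red fork at scene (520,290) and the bin cutlery at scene (30,265). I choose the silver fork in the rack at scene (405,350). Next I'll move the wrist camera over it for a close check.

Call:
step_arm:
  steps:
    - {"x": 0.1,"z": -0.05,"rz": 0.4}
    - {"x": 0.2,"z": -0.107,"rz": 0.8}
    - {"x": 0.3,"z": -0.107,"rz": 1}
    - {"x": 0.3,"z": -0.107,"rz": 1}
    - {"x": 0.3,"z": -0.107,"rz": 1}
    - {"x": 0.3,"z": -0.107,"rz": 1}
    - {"x": 0.3,"z": -0.107,"rz": 1}
    - {"x": 0.3,"z": -0.107,"rz": 1}

```text
$.steps[0]: bad value
```

Call:
step_arm:
  steps:
    - {"rz": 0.75}
    - {"rz": 0.75}
    - {"rz": 0.75}
    - {"rz": 0.75}
    - {"rz": 0.75}
    - {"rz": 0.75}
    - {"rz": 0.75}
    - {"rz": 0.75}

```text
$.steps[0]: bad value
```

Run:
```python
from h import *
st=robot.observe(); print({k:np.round(st[k],4).tolist() for k in ["time","qpos","tool_pos","tool_rot"]})
im,d=read_camera("wrist"); cv2.imwrite("pics/w1.png",im); np.savez("w1.npz",im=im,d=d,**st)
for q in ["fork","spoon","knife","server","fork_cradle","spoon_cradle","knife_cradle","server_cradle"]:
    for r in nets.masks_of("wrist",q)[:3]:
        m=r["region"]; rr,cc=np.nonzero(m&(d>0)); P=toworld("wrist",d,rr,cc,st)
        print(q,round(r["conf"],2),r["box"],np.median(P,0).round(3))
    for r in nets.landmark_of("wrist",q)[:2]:
        a,b=[int(round(v)) for v in r["pixel"]]
        print("  lm",round(r["conf"],2),a,b,toworld("wrist",d,np.array([a]),np.array([b]),st).round(4))
```

```text
{'time': 0.7, 'qpos': [-0.146, 0.342, 1.5241, 0.0, 1.2754, -0.146], 'tool_pos': [0.525, 0.0, 0.2268], 'tool_rot': [3.1415, 0.0, 1.5708]}
fork 0.76 [73.1, 267.6, 96.6, 285.0] [ 0.282 -0.077  0.003]
spoon 0.79 [194.5, 1.4, 461.8, 79.6] [0.571 0.135 0.046]
  lm 0.62 39 350 [[0.5466 0.1371 0.0472]]
spoon_cradle 0.73 [197.7, 0.0, 367.6, 106.7] [0.497 0.125 0.013]
  lm 0.61 59 285 [[0.4963 0.1228 0.047 ]]
knife_cradle 0.83 [188.0, 0.0, 362.9, 33.6] [0.466 0.164 0.013]
knife_cradle 0.23 [195.6, 0.0, 370.8, 106.9] [0.497 0.126 0.013]
  lm 0.74 373 328 [[ 0.5317 -0.1814  0.0139]]
```

View pics/w1.png

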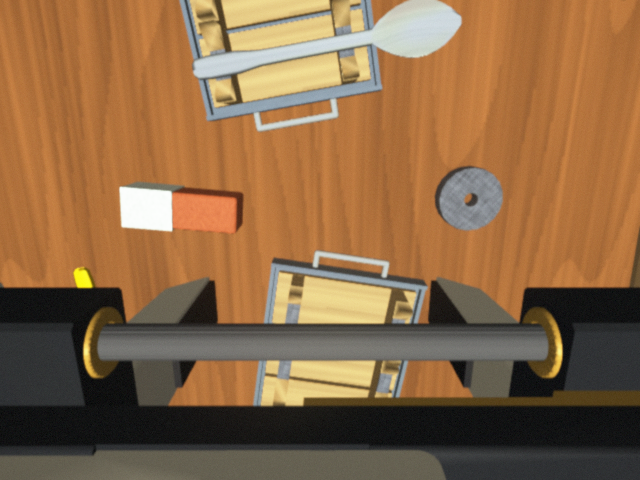

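The picture shows the spoon at (330,45), the full rack's right end, and the empty rack at (340,330) partly hidden by the gripper. The refused moves probably need every field, so I'll send them all.

Call:
step_arm:
  steps:
    - {"x": 0.1,"y": -0.05,"z": -0.05,"rx": 0,"ry": 0,"rz": 0.4,"claw": 1}
    - {"x": 0.2,"y": -0.1,"z": -0.107,"rx": 0,"ry": 0,"rz": 0.8,"claw": 1}
    - {"x": 0.3,"y": -0.1,"z": -0.107,"rx": 0,"ry": 0,"rz": 1,"claw": 1}
    - {"x": 0.3,"y": -0.1,"z": -0.107,"rx": 0,"ry": 0,"rz": 1,"claw": 1}
    - {"x": 0.3,"y": -0.1,"z": -0.107,"rx": 0,"ry": 0,"rz": 1,"claw": 1}
    - {"x": 0.3,"y": -0.1,"z": -0.107,"rx": 0,"ry": 0,"rz": 1,"claw": 1}
    - {"x": 0.3,"y": -0.1,"z": -0.107,"rx": 0,"ry": 0,"rz": 1,"claw": 1}
    - {"x": 0.3,"y": -0.1,"z": -0.107,"rx": 0,"ry": 0,"rz": 1,"claw": 1}

```text
time: 2.22
tool_pos: [0.4491, 0.2288, 0.3086]
tool_rot: [3.142, -0.003, 0.785]
contact_force: [0.3, -0.9, 0.1]
opening: 0.092
grip_force: 0.0
```

Call:
step_arm:
  steps:
    - {"x": 0,"y": 0,"z": 0,"rx": 0,"ry": 0,"rz": 0.75,"claw": 1}
    - {"x": 0,"y": 0,"z": 0,"rx": 0,"ry": 0,"rz": 0.75,"claw": 1}
    - {"x": 0,"y": 0,"z": 0,"rx": 0,"ry": 0,"rz": 0.75,"claw": 1}
    - {"x": 0,"y": 0,"z": 0,"rx": 0,"ry": 0,"rz": 0.75,"claw": 1}
    - {"x": 0,"y": 0,"z": 0,"rx": 0,"ry": 0,"rz": 0.75,"claw": 1}
    - {"x": 0,"y": 0,"z": 0,"rx": 0,"ry": 0,"rz": 0.75,"claw": 1}
    - {"x": 0,"y": 0,"z": 0,"rx": 0,"ry": 0,"rz": 0.75,"claw": 1}

```text
time: 2.8
tool_pos: [0.4501, 0.2244, 0.3067]
tool_rot: [3.141, 0.0, 0.2]
contact_force: [-0.9, 0.3, -0.3]
opening: 0.0918
grip_force: 0.0
```

```bash
cat > look.py <<'E'
from h import *
import sys
st=robot.observe(); print({k:np.round(st[k],4).tolist() for k in ["time","qpos","tool_pos","tool_rot"]})
im,d=read_camera("wrist"); cv2.imwrite(f"pics/{sys.argv[1]}.png",im); np.savez(f"{sys.argv[1]}.npz",im=im,d=d,**st)
for q in sys.argv[2:]:
    for r in nets.masks_of("wrist",q)[:2]:
        m=r["region"]; rr,cc=np.nonzero(m&(d>0)); P=toworld("wrist",d,rr,cc,st)
        if "rack" not in q and "cradle" not in q: P=P[(P[:,2]>.035)&(P[:,2]<.065)]
        u,s,v=np.linalg.svd(P[:,:2]-P[:,:2].mean(0),full_matrices=False); v=v[0]*np.sign(v[0,0])
        t=(P[:,:2]-P[:,:2].mean(0))@v[0:2]
        print(q,round(r["conf"],2),np.round(r["box"]),np.median(P,0).round(4),"yaw",np.degrees(np.arctan2(v[1],v[0])).round(1),"ends",(P[:,:2].mean(0)+v*np.percentile(t,.5)).round(4),(P[:,:2].mean(0)+v*np.percentile(t,99.5)).round(4))
    for r in nets.landmark_of("wrist",q)[:1]:
        a,b=[int(round(v)) for v in r["pixel"]]
        print("  lm",round(r["conf"],2),a,b,toworld("wrist",d,np.array([a]),np.array([b]),st).round(4))
E
python3 look.py w2 fork server knife spoon fork_cradle server_cradle knife_cradle spoon_cradle
```

```text
{'time': 2.8, 'qpos': [0.3101, 0.25, 1.4326, -0.0003, 1.4594, 1.6813], 'tool_pos': [0.4501, 0.2244, 0.3067], 'tool_rot': [3.1413, 0.0003, 0.1997]}look.py:9: RuntimeWarning: Mean of empty slice.
  u,s,v=np.linalg.svd(P[:,:2]-P[:,:2].mean(0),full_matrices=False); v=v[0]*np.sign(v[0,0])
  ret = um.true_divide(
Traceback (most recent call last):
  File "look.py", line 9, in <module>
    u,s,v=np.linalg.svd(P[:,:2]-P[:,:2].mean(0),full_matrices=False); v=v[0]*np.sign(v[0,0])
                                                                        ~^^^
IndexError: index 0 is out of bounds for axis 0 with size 0
```

View pics/w2.png

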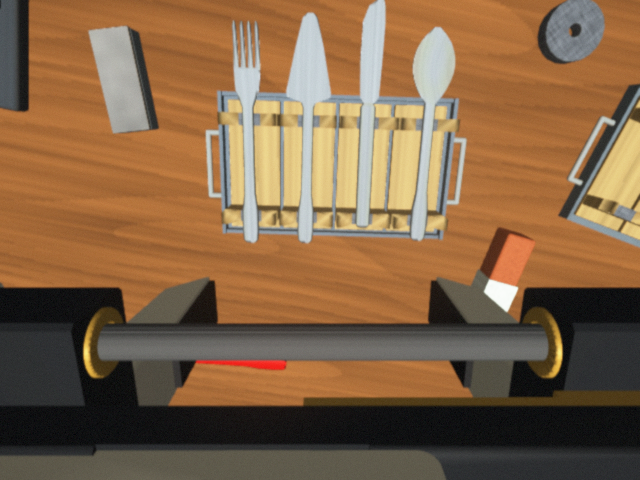

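The picture shows, left to right: fork (250,130), server (308,130), knife (368,115) and spoon (428,130). All are silver and lie in their cradles, heads away from the robot.

```bash
sed -i 's/^        u,s,v=/        if len(P)<50: continue\n        u,s,v=/' look.py; python3 look.py w3 fork server knife spoon fork_cradle server_cradle knife_cradle spoon_cradle full_rack
```

```text
{'time': 2.9, 'qpos': [0.3105, 0.2499, 1.4324, -0.0002, 1.4594, 1.6822], 'tool_pos': [0.4501, 0.2246, 0.3068], 'tool_rot': [3.1414, 0.0001, 0.1991]}
fork 0.87 [233.  20. 261. 245.] [0.5235 0.3131 0.047 ] yaw 10.2 ends [0.3888 0.2917] [0.5967 0.3291]
  lm 0.98 359 190 [[0.4688 0.2582 0.3882]]
server 0.86 [285.  12. 328. 243.] [0.5523 0.256  0.047 ] yaw 9.5 ends [0.3996 0.2342] [0.6168 0.2707]
  lm 0.87 123 307 [[0.5204 0.2552 0.0476]]
knife 0.85 [357.   0. 388. 228.] [0.5593 0.199  0.0481] yaw 9.3 ends [0.4296 0.1787] [0.64   0.2133]
  lm 0.69 125 367 [[0.5305 0.1959 0.0493]]
spoon 0.67 [411.  27. 456. 242.] [0.5773 0.136  0.0459] yaw 9.3 ends [0.4272 0.1164] [0.6292 0.1496]
  lm 0.85 119 427 [[0.5481 0.1382 0.0476]]
fork_cradle 0.62 [214.  97. 282. 229.] [0.4693 0.3011 0.0132] yaw 10.0 ends [0.3957 0.291 ] [0.5326 0.3151]
  lm 0.81 162 254 [[0.4716 0.3014 0.0477]]
server_cradle 0.72 [278. 102. 341. 227.] [0.4801 0.2455 0.0132] yaw 10.1 ends [0.4063 0.2335] [0.5424 0.2578]
  lm 0.73 168 309 [[0.4768 0.2447 0.0474]]
knife_cradle 0.87 [332. 103. 402. 228.] [0.4871 0.1916 0.0133] yaw 9.5 ends [0.4157 0.1764] [0.5522 0.1992]
  lm 0.8 166 360 [[0.4895 0.1937 0.0493]]
spoon_cradle 0.67 [386. 104. 456. 228.] [0.5    0.1354 0.0133] yaw 9.5 ends [0.4261 0.1195] [0.5618 0.1421]
  lm 0.75 169 412 [[0.495  0.1317 0.0129]]
full_rack 0.81 [205.  93. 467. 238.] [0.485  0.2112 0.0089] yaw -79.8 ends [0.4574 0.3584] [0.5082 0.0755]
  lm 0.59 168 334 [[0.4779 0.2173 0.0051]]
```

Call:
step_arm:
  steps:
    - {"x": 0.0,"y": 0.1,"z": 0,"rx": 0,"ry": 0,"rz": 0.2,"claw": 1}
    - {"x": -0.05,"y": 0.2,"z": 0,"rx": 0,"ry": 0,"rz": 0.25,"claw": 1}
    - {"x": -0.075,"y": 0.3,"z": 0,"rx": 0,"ry": 0,"rz": 0.25,"claw": 1}
    - {"x": -0.1,"y": 0.4,"z": 0,"rx": 0,"ry": 0,"rz": 0.4,"claw": 1}
    - {"x": -0.1,"y": 0.5,"z": 0,"rx": 0,"ry": 0,"rz": 0.5,"claw": 1}
    - {"x": -0.12,"y": 0.55,"z": 0,"rx": 0,"ry": 0,"rz": 0.5,"claw": 1}
    - {"x": -0.12,"y": 0.55,"z": 0,"rx": 0,"ry": 0,"rz": 0.5,"claw": 1}
    - {"x": -0.12,"y": 0.55,"z": 0,"rx": 0,"ry": 0,"rz": 0.5,"claw": 1}
    - {"x": -0.12,"y": 0.55,"z": 0,"rx": 0,"ry": 0,"rz": 0.5,"claw": 1}
    - {"x": -0.12,"y": 0.55,"z": 0,"rx": 0,"ry": 0,"rz": 0.5,"claw": 1}
    - {"x": -0.12,"y": 0.55,"z": 0,"rx": 0,"ry": 0,"rz": 0.5,"claw": 1}
    - {"x": -0.12,"y": 0.55,"z": 0,"rx": 0,"ry": 0,"rz": 0.5,"claw": 1}

```text
time: 4.85
tool_pos: [0.4418, -0.1996, 0.3065]
tool_rot: [3.142, 0.001, -0.201]
contact_force: [1.2, 0.1, -1.0]
opening: 0.0917
grip_force: 0.0
```

```bash
python3 look.py w4 empty_rack
```

```text
{'time': 4.85, 'qpos': [-0.5823, 0.2149, 1.4793, -0.0002, 1.4479, 1.1893], 'tool_pos': [0.4418, -0.1996, 0.3065], 'tool_rot': [3.1416, 0.0006, -0.2008]}
empty_rack 0.96 [168.  23. 438. 189.] [ 0.5383 -0.196   0.0131] yaw 81.0 ends [ 0.5141 -0.3346] [ 0.5582 -0.0558]
  lm 0.78 108 302 [[ 0.5351 -0.1949  0.005 ]]
```

View pics/w4.png

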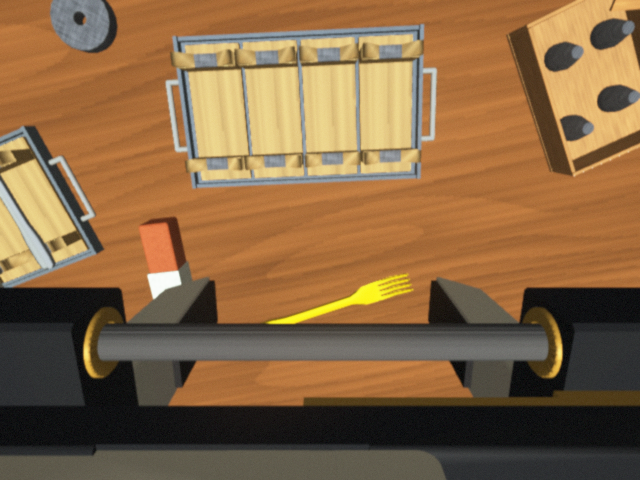

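```bash
cat > fit.py <<'E'
from h import *
from scipy.optimize import least_squares
def load(f):
    z=np.load(f); im,d=z["im"],z["d"]; st={k:z[k] for k in("tool_pos","tool_rot")}
    rr,cc=np.mgrid[0:290,0:640]; rr,cc=rr.ravel(),cc.ravel(); ok=d[rr,cc]>0; rr,cc=rr[ok],cc[ok]
    P=toworld("wrist",d,rr,cc,st); hsv=cv2.cvtColor(im,cv2.COLOR_BGR2HSV)[rr,cc]
    return P,hsv,rr,cc,im
# empty: felt patches
P,hsv,rr,cc,im=load("w4.npz")
m=(P[:,2]>.039)&(P[:,2]<.049)&(hsv[:,1]<70)
M=np.zeros(im.shape[:2],np.uint8); M[rr[m],cc[m]]=1
n,lab,s,c=cv2.connectedComponentsWithStats(M)
idx=[i for i in range(1,n) if s[i,4]>30]
pts=np.array([np.median(P[lab[rr,cc]==i],0) for i in idx]); print("felt",[s[i,4] for i in idx],pts.round(4).tolist())
mod=np.array([[a,b] for a in(.05,-.05) for b in(.09,.03,-.03,-.09)])
def res(p,pts,mod):
    R=np.array([[np.cos(p[2]),-np.sin(p[2])],[np.sin(p[2]),np.cos(p[2])]]); q=mod@R.T+p[:2]
    return np.sort(np.linalg.norm(pts[:,None,:2]-q[None],axis=2),1)[:,0] if 0 else (pts[:,None,:2]-q[None])[np.arange(len(pts)),np.linalg.norm(pts[:,None,:2]-q[None],axis=2).argmin(1)].ravel()
r=least_squares(res,[.54,-.195,-.16],args=(pts,mod),loss="soft_l1",f_scale=.002); print("EMPTY",r.x.round(4),np.degrees(r.x[2]).round(2),(r.fun*1e3).round(1)); E=r.x
# raised wood cheek outline of rests: z .052-.07, both racks, compare in rack frame
def wood(f,x0):
    P,hsv,*_=load(f); R=lambda a:np.array([[np.cos(a),-np.sin(a)],[np.sin(a),np.cos(a)]])
    q=(P[:,:2]-x0[:2])@R(x0[2]); k=(np.abs(q[:,0])<.09)&(np.abs(q[:,1])<.14)&(P[:,2]>.053)&(P[:,2]<.075); return q[k],P[k]
qe,_=wood("w4.npz",E)
from scipy.spatial import cKDTree
T=cKDTree(qe); _,PF=wood("w3.npz",[.487,.218,.172])
f=lambda p:T.query((PF[:,:2]-p[:2])@np.array([[np.cos(p[2]),-np.sin(p[2])],[np.sin(p[2]),np.cos(p[2])]]))[0]
r=least_squares(f,[.487,.218,.172],loss="soft_l1",f_scale=.001,diff_step=1e-3); F=r.x; print("FULL(icp)",F.round(4),np.degrees(F[2]),"resid",np.median(r.fun).round(4),len(PF),len(qe))
# pieces: handle centre lines in rack F frame
P,hsv,rr,cc,im=load("w3.npz"); R=np.array([[np.cos(F[2]),-np.sin(F[2])],[np.sin(F[2]),np.cos(F[2])]]); q=(P[:,:2]-F[:2])@R
for nme,y in zip(["fork","server","knife","spoon"],(.09,.03,-.03,-.09)):
    k=(np.abs(q[:,1]-y)<.025)&(P[:,2]>.042)&(P[:,2]<.056)&(hsv[:,1]<60)
    a=k&(np.abs(q[:,0])<.04)
    x=q[a,0]; l=np.polyfit(x,q[a,1],1)
    print(nme,"y@0",round(l[1]*1e3,1),"slope deg",np.degrees(l[0]).round(2),"xrange",(np.percentile(q[k,0],[.2,99.8])*1e3).round(1),"z",np.median(P[a,2]).round(4), "w",((np.percentile(q[a,1]-np.polyval(l,x),98)-np.percentile(q[a,1]-np.polyval(l,x),2))*1e3).round(1))
np.savez("racks.npz",E=E,F=F)
E
python3 fit.py
```

```text
felt [np.int32(61), np.int32(314), np.int32(314), np.int32(50), np.int32(312), np.int32(306), np.int32(62), np.int32(33), np.int32(248), np.int32(248), np.int32(250), np.int32(248), np.int32(1213)] [[0.5441, -0.5191, 0.0396], [0.5677, -0.2908, 0.0428], [0.577, -0.2316, 0.0429], [0.531, -0.4709, 0.0396], [0.5862, -0.1726, 0.043], [0.5956, -0.1134, 0.0428], [0.4788, -0.5249, 0.0394], [0.4568, -0.4773, 0.0395], [0.4694, -0.2759, 0.0428], [0.4788, -0.2162, 0.0429], [0.4881, -0.1574, 0.0428], [0.4975, -0.0975, 0.043], [0.4662, 0.1219, 0.0472]]
EMPTY [ 0.5317 -0.1953 -0.1591] -9.11 [ -22.7 -227.     0.8    1.2    0.7    1.2  -35.8 -178.8    0.4    1.
    0.3    0.9   10.7 -248.7  -11.3 -201.1    1.3    0.3    1.2    0.7
    1.     0.3    0.9    1.   -30.4  220.4]
FULL(icp) [0.4785 0.2163 0.1664] 9.533846530444501 resid 0.0004 1925 2231
fork y@0 90.5 slope deg 0.72 xrange [-77.7 136.1] z 0.0475 w 10.8
server y@0 31.0 slope deg 0.02 xrange [-76.  146.2] z 0.0476 w 10.9
knife y@0 -29.0 slope deg 0.7 xrange [-56.1 159.3] z 0.0494 w 13.6
spoon y@0 -90.0 slope deg 0.46 xrange [-69.5 138.3] z 0.0474 w 12.7
```

```bash
sed -i 's/^pts=\(.*\); print("felt".*/pts=\1; pts=pts[(pts[:,1]>-.31)\&(pts[:,1]<-.08)]/' fit.py; python3 fit.py
cat > plan.py <<'E'
# usage: plan.py piece pick|place dz [x y z yawdeg of commanded start] : rows fraction to reach the pose from the present one
from h import *
import sys
z=np.load("racks.npz"); Y=dict(fork=.09,server=.03,knife=-.03,spoon=-.09)
def pose(n,w,dz):
    r=z["F"] if w=="pick" else z["E"]; c,s=np.cos(r[2]),np.sin(r[2]); y=Y[n]
    return np.array([r[0]+c*.010-s*y,r[1]+s*.010+c*y,.0275+dz]),r[2]
def rel(p0,yaw0,p1,yaw1):
    R=Rn.from_euler("xyz",[np.pi,0,yaw0]).as_matrix()
    return (R.T@(p1-p0)/.75).round(4),round(-(yaw1-yaw0)/(np.pi/4),4)
if __name__=="__main__":
    st=robot.observe(); p,yw=np.array(st["tool_pos"]),st["tool_rot"][2]
    print("now",p.round(4),np.round(st["tool_rot"],4),"t",st["time"])
    for a in sys.argv[1:]:
        n,w,dz=a.split(","); q,yq=pose(n,w,float(dz)); s,r=rel(p,yw,q,yq); print(a,q.round(4),"xyz",s,"rz",r); p,yw=q,yq
E
python3 plan.py fork,pick,0.1 fork,pick,0 fork,pick,.1 fork,place,.1 fork,place,0.002 server,pick,.1
```

```text
EMPTY [ 0.5325 -0.1944 -0.1557] -8.92 [-0.3  0.3 -0.3  0.2 -0.4 -0.  -0.2 -0.1  0.2 -0.3  0.3  0.1  0.3 -0.3
  0.4  0.2]
FULL(icp) [0.479  0.2173 0.1697] 9.725372895166359 resid 0.0004 1925 2231
fork y@0 89.5 slope deg 0.62 xrange [-78.1 135.7] z 0.0475 w 10.8
server y@0 30.1 slope deg -0.13 xrange [-76.7 145.6] z 0.0476 w 10.8
knife y@0 -29.9 slope deg 0.65 xrange [-56.9 158.5] z 0.0494 w 13.6
spoon y@0 -90.9 slope deg 0.16 xrange [-70.5 137.3] z 0.0475 w 12.3
now [ 0.4422 -0.1959  0.307 ] [-3.1409e+00  1.0000e-04 -1.9560e-01] t 5.0
fork,pick,0.1 [0.4737 0.3077 0.1275] xyz [-0.0894 -0.6669  0.2393] rz -0.4652
fork,pick,0 [0.4737 0.3077 0.0275] xyz [ 0.     -0.      0.1333] rz -0.0
fork,pick,.1 [0.4737 0.3077 0.1275] xyz [-0.      0.     -0.1333] rz -0.0
fork,place,.1 [ 0.5564 -0.1071  0.1275] xyz [0.0152 0.5637 0.    ] rz 0.4144
fork,place,0.002 [ 0.5564 -0.1071  0.0295] xyz [ 0.     -0.      0.1307] rz -0.0
server,pick,.1 [0.4838 0.2486 0.1275] xyz [-0.1691 -0.4535 -0.1307] rz -0.4144
```

```bash
python3 look.py w5; sed -i 's/w4.npz/w5.npz/' fit.py; python3 fit.py; python3 plan.py fork,pick,0.1 fork,pick,0
```

```text
{'time': 5.0, 'qpos': [-0.5761, 0.2123, 1.4813, 0.0006, 1.4483, 1.1903], 'tool_pos': [0.4422, -0.1959, 0.307], 'tool_rot': [-3.1409, 0.0001, -0.1956]}
EMPTY [ 0.5325 -0.1945 -0.156 ] -8.94 [-0.3 -0.1 -0.3 -0.1 -0.1  0.1 -0.4  0.2  0.3 -0.2  0.2 -0.4  0.3  0.3
  0.3  0.2]
FULL(icp) [0.4791 0.2172 0.1707] 9.777825267526527 resid 0.0004 1925 2233
fork y@0 89.6 slope deg 0.57 xrange [-78.1 135.8] z 0.0475 w 10.8
server y@0 30.2 slope deg -0.2 xrange [-76.6 145.6] z 0.0476 w 10.8
knife y@0 -29.8 slope deg 0.57 xrange [-57.  158.4] z 0.0494 w 13.6
spoon y@0 -90.8 slope deg 0.08 xrange [-70.6 137.2] z 0.0475 w 12.3
now [ 0.4424 -0.1956  0.3071] [-3.1412e+00 -2.0000e-04 -1.9470e-01] t 5.05
fork,pick,0.1 [0.4736 0.3076 0.1275] xyz [-0.0889 -0.6664  0.2395] rz -0.4652
fork,pick,0 [0.4736 0.3076 0.0275] xyz [-0.     -0.      0.1333] rz -0.0
```

Call:
step_arm:
  steps:
    - {"x": -0.089,"y": -0.666,"z": 0.1,"rx": 0,"ry": 0,"rz": -0.465,"claw": -0.13}
    - {"x": -0.089,"y": -0.666,"z": 0.1,"rx": 0,"ry": 0,"rz": -0.465,"claw": -0.13}
    - {"x": -0.089,"y": -0.666,"z": 0.1,"rx": 0,"ry": 0,"rz": -0.465,"claw": -0.13}
    - {"x": -0.089,"y": -0.666,"z": 0.1,"rx": 0,"ry": 0,"rz": -0.465,"claw": -0.13}
    - {"x": -0.089,"y": -0.666,"z": 0.1,"rx": 0,"ry": 0,"rz": -0.465,"claw": -0.13}
    - {"x": -0.089,"y": -0.666,"z": 0.1,"rx": 0,"ry": 0,"rz": -0.465,"claw": -0.13}
    - {"x": -0.089,"y": -0.666,"z": 0.1,"rx": 0,"ry": 0,"rz": -0.465,"claw": -0.13}
    - {"x": -0.089,"y": -0.666,"z": 0.1,"rx": 0,"ry": 0,"rz": -0.465,"claw": -0.13}
    - {"x": -0.089,"y": -0.666,"z": 0.1,"rx": 0,"ry": 0,"rz": -0.465,"claw": -0.13}
    - {"x": -0.089,"y": -0.666,"z": 0.1,"rx": 0,"ry": 0,"rz": -0.465,"claw": -0.13}
    - {"x": -0.089,"y": -0.666,"z": 0.1,"rx": 0,"ry": 0,"rz": -0.465,"claw": -0.13}
    - {"x": -0.089,"y": -0.666,"z": 0.1,"rx": 0,"ry": 0,"rz": -0.465,"claw": -0.13}

```text
time: 6.05
tool_pos: [0.4719, 0.3001, 0.2336]
tool_rot: [-3.141, -0.001, 0.172]
contact_force: [1.7, -0.4, 0.2]
opening: 0.0398
grip_force: 0.0
```

Call:
step_arm:
  steps:
    - {"x": 0,"y": 0,"z": 0,"rx": 0,"ry": 0,"rz": 0,"claw": -0.13}
    - {"x": 0,"y": 0,"z": 0,"rx": 0,"ry": 0,"rz": 0,"claw": -0.13}
    - {"x": 0,"y": 0,"z": 0,"rx": 0,"ry": 0,"rz": 0,"claw": -0.13}

```text
time: 6.3
tool_pos: [0.4725, 0.2972, 0.2335]
tool_rot: [3.141, 0.0, 0.172]
contact_force: [0.4, -0.9, 0.4]
opening: 0.0397
grip_force: 0.0
```

```bash
python3 plan.py fork,pick,0.05 fork,pick,0
```

```text
now [0.4725 0.2972 0.2335] [3.1411e+00 1.0000e-04 1.7160e-01] t 6.3
fork,pick,0.05 [0.4736 0.3076 0.0775] xyz [ 0.0038 -0.0134  0.208 ] rz 0.0012
fork,pick,0 [0.4736 0.3076 0.0275] xyz [-0.     -0.      0.0667] rz -0.0
```

Call:
step_arm:
  steps:
    - {"x": 0.0038,"y": -0.0134,"z": 0.05,"rx": 0,"ry": 0,"rz": 0,"claw": -0.13}
    - {"x": 0.0038,"y": -0.0134,"z": 0.1,"rx": 0,"ry": 0,"rz": 0,"claw": -0.13}
    - {"x": 0.0038,"y": -0.0134,"z": 0.15,"rx": 0,"ry": 0,"rz": 0,"claw": -0.13}
    - {"x": 0.0038,"y": -0.0134,"z": 0.18,"rx": 0,"ry": 0,"rz": 0,"claw": -0.13}
    - {"x": 0.0038,"y": -0.0134,"z": 0.21,"rx": 0,"ry": 0,"rz": 0,"claw": -0.13}
    - {"x": 0.0038,"y": -0.0134,"z": 0.235,"rx": 0,"ry": 0,"rz": 0,"claw": -0.13}
    - {"x": 0.0038,"y": -0.0134,"z": 0.255,"rx": 0,"ry": 0,"rz": 0,"claw": -0.13}
    - {"x": 0.0038,"y": -0.0134,"z": 0.2747,"rx": 0,"ry": 0,"rz": 0,"claw": -0.13}
    - {"x": 0.0038,"y": -0.0134,"z": 0.2747,"rx": 0,"ry": 0,"rz": 0,"claw": -0.13}
    - {"x": 0.0038,"y": -0.0134,"z": 0.2747,"rx": 0,"ry": 0,"rz": 0,"claw": -0.13}

```text
time: 7.13
tool_pos: [0.4747, 0.3058, 0.0277]
tool_rot: [3.141, 0.001, 0.168]
contact_force: [-1.2, 0.5, 1.4]
opening: 0.0401
grip_force: 0.0
```

```bash
python3 plan.py fork,pick,0;python3 - <<'E'
from h import *
im,d=read_camera("wrist"); cv2.imwrite("pics/w6.png",im)
E
```

```text
now [0.4747 0.3058 0.0277] [3.1412e+00 6.0000e-04 1.6760e-01] t 7.1333
fork,pick,0 [0.4736 0.3076 0.0275] xyz [-0.001  -0.0026  0.0003] rz -0.0039
```

View pics/w6.png

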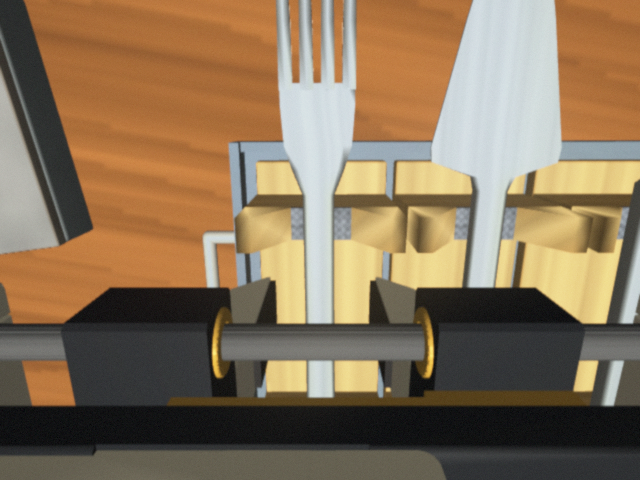

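The fork, column 320, is centred between the fingers at columns 240 and 410. Closing and lifting.

Call:
step_arm:
  squeeze: 40
  steps:
    - {"x": -0.001,"y": -0.0015,"z": 0,"rx": 0,"ry": 0,"rz": -0.004,"claw": -0.13}
    - {"x": -0.001,"y": -0.0015,"z": 0,"rx": 0,"ry": 0,"rz": -0.004,"claw": -1}
    - {"x": -0.001,"y": -0.0015,"z": 0,"rx": 0,"ry": 0,"rz": -0.004,"claw": -1}
    - {"x": -0.001,"y": -0.0015,"z": 0,"rx": 0,"ry": 0,"rz": -0.004,"claw": -1}
    - {"x": -0.001,"y": -0.0015,"z": 0,"rx": 0,"ry": 0,"rz": -0.004,"claw": -1}
    - {"x": -0.001,"y": -0.0015,"z": 0,"rx": 0,"ry": 0,"rz": -0.004,"claw": -1}
    - {"x": -0.001,"y": -0.0015,"z": 0,"rx": 0,"ry": 0,"rz": -0.004,"claw": -1}

```text
time: 7.77
tool_pos: [0.4739, 0.3078, 0.0275]
tool_rot: [3.142, -0.0, 0.172]
contact_force: [-0.1, -1.4, 2.3]
opening: 0.01
grip_force: 40.0
```

```bash
python3 plan.py fork,pick,0 fork,pick,.1 fork,place,.1
```

```text
now [0.4739 0.3078 0.0275] [ 3.1416e+00 -3.0000e-04  1.7210e-01] t 7.7667
fork,pick,0 [0.4736 0.3076 0.0275] xyz [-0.0004  0.0002  0.    ] rz 0.0018
fork,pick,.1 [0.4736 0.3076 0.1275] xyz [ 0.      0.     -0.1333] rz -0.0
fork,place,.1 [ 0.5564 -0.1071  0.1275] xyz [0.0148 0.5637 0.    ] rz 0.4159
```

Call:
step_arm:
  steps:
    - {"x": 0,"y": 0,"z": -0.015,"rx": 0,"ry": 0,"rz": 0,"claw": -1}
    - {"x": 0,"y": 0,"z": -0.04,"rx": 0,"ry": 0,"rz": 0,"claw": -1}
    - {"x": 0,"y": 0,"z": -0.075,"rx": 0,"ry": 0,"rz": 0,"claw": -1}
    - {"x": 0,"y": 0.005,"z": -0.11,"rx": 0,"ry": 0,"rz": 0,"claw": -1}
    - {"x": 0.002,"y": 0.025,"z": -0.133,"rx": 0,"ry": 0,"rz": 0.03,"claw": -1}
    - {"x": 0.003,"y": 0.055,"z": -0.133,"rx": 0,"ry": 0,"rz": 0.06,"claw": -1}
    - {"x": 0.004,"y": 0.09,"z": -0.133,"rx": 0,"ry": 0,"rz": 0.1,"claw": -1}
    - {"x": 0.005,"y": 0.13,"z": -0.133,"rx": 0,"ry": 0,"rz": 0.14,"claw": -1}
    - {"x": 0.007,"y": 0.17,"z": -0.133,"rx": 0,"ry": 0,"rz": 0.18,"claw": -1}
    - {"x": 0.008,"y": 0.21,"z": -0.133,"rx": 0,"ry": 0,"rz": 0.21,"claw": -1}
    - {"x": 0.009,"y": 0.24,"z": -0.133,"rx": 0,"ry": 0,"rz": 0.21,"claw": -1}
    - {"x": 0.009,"y": 0.25,"z": -0.133,"rx": 0,"ry": 0,"rz": 0.21,"claw": -1}

```text
time: 8.77
tool_pos: [0.5132, 0.1214, 0.1279]
tool_rot: [3.141, -0.001, 0.004]
contact_force: [-0.5, 0.0, -1.0]
opening: 0.0097
grip_force: 40.0
```

```bash
python3 plan.py fork,place,.1; python3 -c "
from cell import robot;s=robot.observe();print(s['opening'],s['grip_force'])"
```

```text
now [0.5132 0.1214 0.1279] [ 3.1409e+00 -9.0000e-04  4.3000e-03] t 8.7667
fork,place,.1 [ 0.5564 -0.1071  0.1275] xyz [0.0562 0.3049 0.0005] rz 0.2042
0.00966726186558097 39.99806463718414
```

Call:
step_arm:
  steps:
    - {"x": 0.005,"y": 0.025,"z": 0,"rx": 0,"ry": 0,"rz": 0.02,"claw": -1}
    - {"x": 0.01,"y": 0.06,"z": 0,"rx": 0,"ry": 0,"rz": 0.05,"claw": -1}
    - {"x": 0.018,"y": 0.1,"z": 0,"rx": 0,"ry": 0,"rz": 0.08,"claw": -1}
    - {"x": 0.026,"y": 0.14,"z": 0,"rx": 0,"ry": 0,"rz": 0.12,"claw": -1}
    - {"x": 0.034,"y": 0.18,"z": 0,"rx": 0,"ry": 0,"rz": 0.15,"claw": -1}
    - {"x": 0.042,"y": 0.22,"z": 0,"rx": 0,"ry": 0,"rz": 0.18,"claw": -1}
    - {"x": 0.049,"y": 0.255,"z": 0,"rx": 0,"ry": 0,"rz": 0.2,"claw": -1}
    - {"x": 0.053,"y": 0.285,"z": 0,"rx": 0,"ry": 0,"rz": 0.204,"claw": -1}
    - {"x": 0.056,"y": 0.305,"z": 0,"rx": 0,"ry": 0,"rz": 0.204,"claw": -1}
    - {"x": 0.056,"y": 0.305,"z": 0,"rx": 0,"ry": 0,"rz": 0.204,"claw": -1}
    - {"x": 0.056,"y": 0.305,"z": 0,"rx": 0,"ry": 0,"rz": 0.204,"claw": -1}
    - {"x": 0.056,"y": 0.305,"z": 0,"rx": 0,"ry": 0,"rz": 0.204,"claw": -1}

```text
time: 9.77
tool_pos: [0.5559, -0.1029, 0.1271]
tool_rot: [-3.141, 0.001, -0.152]
contact_force: [-0.9, 1.5, -0.8]
opening: 0.0099
grip_force: 40.0
```

```bash
python3 plan.py fork,place,.008 fork,place,0
python3 - <<'E'
from h import *
im,d=read_camera("wrist"); cv2.imwrite("pics/w7.png",im)
E
```

```text
now [ 0.5559 -0.1029  0.1271] [-3.141e+00  5.000e-04 -1.524e-01] t 9.7667
fork,place,.008 [ 0.5564 -0.1071  0.0355] xyz [0.0015 0.0055 0.1222] rz 0.0047
fork,place,0 [ 0.5564 -0.1071  0.0275] xyz [ 0.     -0.      0.0107] rz -0.0
```

View pics/w7.png

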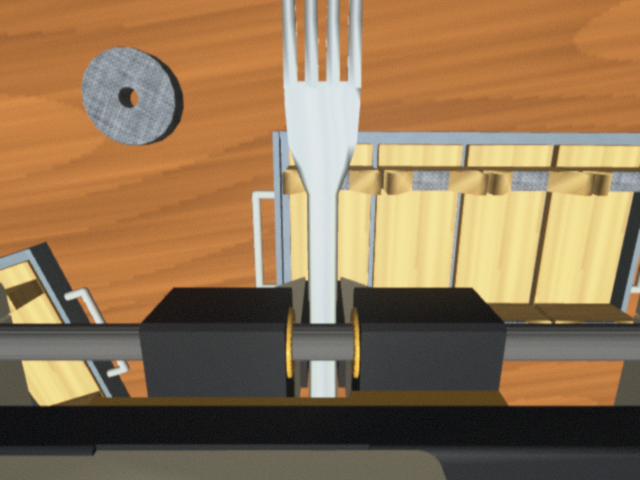

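The fork is held straight at column 322, above the leftmost notch. Descending halfway, then checking.

Call:
step_arm:
  steps:
    - {"x": 0,"y": 0,"z": 0.02,"rx": 0,"ry": 0,"rz": 0,"claw": -1}
    - {"x": 0,"y": 0,"z": 0.04,"rx": 0,"ry": 0,"rz": 0,"claw": -1}
    - {"x": 0,"y": 0,"z": 0.05,"rx": 0,"ry": 0,"rz": 0,"claw": -1}
    - {"x": 0,"y": 0,"z": 0.05,"rx": 0,"ry": 0,"rz": 0,"claw": -1}

```text
time: 10.15
tool_pos: [0.555, -0.1027, 0.088]
tool_rot: [-3.141, 0.004, -0.152]
contact_force: [-0.9, 0.7, -1.4]
opening: 0.0103
grip_force: 40.0
```

```bash
python3 plan.py fork,place,.008 fork,place,0
```

```text
now [ 0.555  -0.1027  0.088 ] [-3.1408  0.0036 -0.1517] t 10.15
fork,place,.008 [ 0.5564 -0.1071  0.0355] xyz [0.0027 0.0055 0.07  ] rz 0.0055
fork,place,0 [ 0.5564 -0.1071  0.0275] xyz [ 0.     -0.      0.0107] rz -0.0
```

Call:
step_arm:
  steps:
    - {"x": 0.0022,"y": 0.0055,"z": 0.005,"rx": 0,"ry": 0,"rz": 0.005,"claw": -1}
    - {"x": 0.0022,"y": 0.0055,"z": 0.02,"rx": 0,"ry": 0,"rz": 0.005,"claw": -1}
    - {"x": 0.0022,"y": 0.0055,"z": 0.04,"rx": 0,"ry": 0,"rz": 0.005,"claw": -1}
    - {"x": 0.0022,"y": 0.0055,"z": 0.055,"rx": 0,"ry": 0,"rz": 0.005,"claw": -1}
    - {"x": 0.0022,"y": 0.0055,"z": 0.065,"rx": 0,"ry": 0,"rz": 0.005,"claw": -1}
    - {"x": 0.0022,"y": 0.0055,"z": 0.07,"rx": 0,"ry": 0,"rz": 0.005,"claw": -1}
    - {"x": 0.0022,"y": 0.0055,"z": 0.073,"rx": 0,"ry": 0,"rz": 0.005,"claw": -1}
    - {"x": 0.0022,"y": 0.0055,"z": 0.076,"rx": 0,"ry": 0,"rz": 0.005,"claw": -1}
    - {"x": 0.0022,"y": 0.0055,"z": 0.078,"rx": 0,"ry": 0,"rz": 0.005,"claw": -1}
    - {"x": 0.0022,"y": 0.0055,"z": 0.0795,"rx": 0,"ry": 0,"rz": 0.005,"claw": -1}
    - {"x": 0.0022,"y": 0.0055,"z": 0.0795,"rx": 0,"ry": 0,"rz": 0.005,"claw": -1}
    - {"x": 0.0022,"y": 0.0055,"z": 0.0795,"rx": 0,"ry": 0,"rz": 0.005,"claw": -1}

```text
time: 11.15
tool_pos: [0.5573, -0.1086, 0.0302]
tool_rot: [3.141, -0.001, -0.157]
contact_force: [-0.6, 0.1, -1.0]
opening: 0.0103
grip_force: 40.0
```

```bash
python3 plan.py fork,place,0
```

```text
now [ 0.5573 -0.1086  0.0302] [ 3.1415e+00 -5.0000e-04 -1.5700e-01] t 11.15
fork,place,0 [ 0.5564 -0.1071  0.0275] xyz [-0.0016 -0.0017  0.0037] rz -0.0012
```

Call:
step_arm:
  steps:
    - {"x": -0.001,"y": -0.001,"z": 0.001,"rx": 0,"ry": 0,"rz": 0,"claw": -1}
    - {"x": -0.001,"y": -0.001,"z": 0.002,"rx": 0,"ry": 0,"rz": 0,"claw": -1}
    - {"x": -0.001,"y": -0.001,"z": 0.003,"rx": 0,"ry": 0,"rz": 0,"claw": -1}
    - {"x": -0.001,"y": -0.001,"z": 0.003,"rx": 0,"ry": 0,"rz": 0,"claw": -1}
    - {"x": -0.001,"y": -0.001,"z": 0.003,"rx": 0,"ry": 0,"rz": 0,"claw": -1}

```text
time: 11.57
tool_pos: [0.5565, -0.1077, 0.0277]
tool_rot: [-3.142, 0.0, -0.157]
contact_force: [0.1, 0.5, -0.7]
opening: 0.0101
grip_force: 40.0
```

```bash
python3 plan.py fork,place,0
```

```text
now [ 0.5565 -0.1077  0.0277] [-3.1416  0.     -0.1571] t 11.5667
fork,place,0 [ 0.5564 -0.1071  0.0275] xyz [-0.0003 -0.0007  0.0003] rz -0.0013
```

Call:
step_arm:
  steps:
    - {"x": 0,"y": -0.0005,"z": 0.001,"rx": 0,"ry": 0,"rz": 0,"claw": -1}
    - {"x": 0,"y": -0.0005,"z": 0.001,"rx": 0,"ry": 0,"rz": 0,"claw": -0.7}
    - {"x": 0,"y": -0.0005,"z": 0.001,"rx": 0,"ry": 0,"rz": 0,"claw": -0.5}
    - {"x": 0,"y": -0.0005,"z": 0.001,"rx": 0,"ry": 0,"rz": 0,"claw": -0.3}
    - {"x": 0,"y": -0.0005,"z": 0.001,"rx": 0,"ry": 0,"rz": 0,"claw": -0.13}
    - {"x": 0,"y": -0.0005,"z": 0.001,"rx": 0,"ry": 0,"rz": 0,"claw": -0.13}
    - {"x": 0,"y": -0.0005,"z": 0.001,"rx": 0,"ry": 0,"rz": 0,"claw": -0.13}

```text
time: 12.15
tool_pos: [0.5566, -0.1073, 0.0269]
tool_rot: [-3.142, -0.0, -0.157]
contact_force: [-0.5, 0.3, 0.2]
opening: 0.0389
grip_force: 0.0
```

Call:
step_arm:
  steps:
    - {"x": 0,"y": 0,"z": -0.02,"rx": 0,"ry": 0,"rz": 0,"claw": -0.13}
    - {"x": 0,"y": 0,"z": -0.06,"rx": 0,"ry": 0,"rz": 0,"claw": -0.13}
    - {"x": 0,"y": 0,"z": -0.1,"rx": 0,"ry": 0,"rz": 0,"claw": -0.13}
    - {"x": 0,"y": 0,"z": -0.13,"rx": 0,"ry": 0,"rz": 0,"claw": -0.13}
    - {"x": 0,"y": 0,"z": -0.13,"rx": 0,"ry": 0,"rz": 0,"claw": -0.13}

```text
time: 12.57
tool_pos: [0.5593, -0.1081, 0.1295]
tool_rot: [3.14, -0.009, -0.157]
contact_force: [1.5, -0.2, 0.6]
opening: 0.04
grip_force: 0.0
```

```bash
cat > chk.py <<'E'
from fit import *
import sys,robot_chk if 0 else sys
E
cat > chk.py <<'E'
# inspect placed piece in E frame from current wrist view
from h import *
import sys
n=sys.argv[1]; Y=dict(fork=.09,server=.03,knife=-.03,spoon=-.09)
st=robot.observe(); im,d=read_camera("wrist"); cv2.imwrite(f"pics/p_{n}.png",im)
E=np.load("racks.npz")["E"]; rr,cc=[a.ravel() for a in np.mgrid[0:290,0:640]]; ok=d[rr,cc]>0; rr,cc=rr[ok],cc[ok]
P=toworld("wrist",d,rr,cc,st); R=np.array([[np.cos(E[2]),-np.sin(E[2])],[np.sin(E[2]),np.cos(E[2])]]); q=(P[:,:2]-E[:2])@R
S=cv2.cvtColor(im,cv2.COLOR_BGR2HSV)[rr,cc][:,1]
k=(np.abs(q[:,1]-Y[n])<.028)&(P[:,2]>.0445)&(P[:,2]<.06)&(S<60)
a=k&(q[:,0]<.06)&(q[:,0]>-.04); x=q[a,0]; l=np.polyfit(x,q[a,1],1); lz=np.polyfit(x,P[a,2],1)
print(n,"y@.05",np.polyval(l,.05).round(4),"slope",np.degrees(l[0]).round(2),"x seen",x.min().round(3),x.max().round(3),"tip",np.percentile(q[k,0],99.8).round(4),"z at 0/.05",np.polyval(lz,[0,.05]).round(4))
E
python3 chk.py fork; python3 plan.py server,pick,.1 server,pick,0
```

```text
fork y@.05 0.0904 slope 0.14 x seen -0.016 0.06 tip 0.1363 z at 0/.05 [0.0475 0.0475]
now [ 0.5581 -0.1078  0.127 ] [ 3.1407 -0.0056 -0.157 ] t 12.6167
server,pick,.1 [0.4838 0.2485 0.1275] xyz [-0.1721 -0.4537 -0.0006] rz -0.4172
server,pick,0 [0.4838 0.2485 0.0275] xyz [-0.     -0.      0.1333] rz -0.0
```

View pics/p_fork.png

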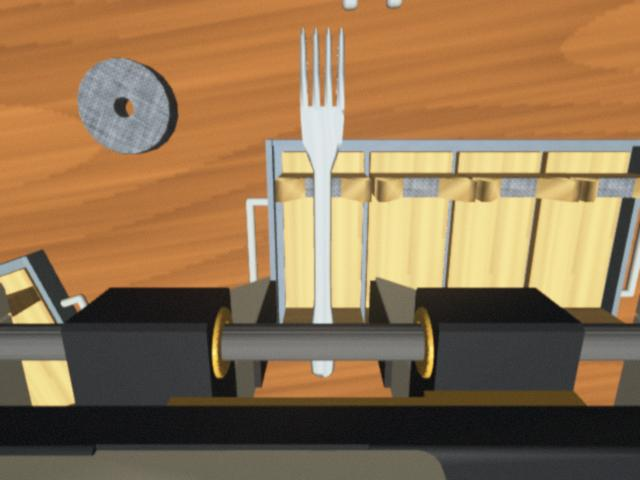

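The fork is seated flat in both notches (x≈322, rows 30–375). The server is next.

Call:
step_arm:
  steps:
    - {"x": -0.172,"y": -0.454,"z": -0.02,"rx": 0,"ry": 0,"rz": -0.417,"claw": -0.13}
    - {"x": -0.172,"y": -0.454,"z": -0.02,"rx": 0,"ry": 0,"rz": -0.417,"claw": -0.13}
    - {"x": -0.172,"y": -0.454,"z": -0.02,"rx": 0,"ry": 0,"rz": -0.417,"claw": -0.13}
    - {"x": -0.172,"y": -0.454,"z": -0.02,"rx": 0,"ry": 0,"rz": -0.417,"claw": -0.13}
    - {"x": -0.172,"y": -0.454,"z": -0.02,"rx": 0,"ry": 0,"rz": -0.417,"claw": -0.13}
    - {"x": -0.172,"y": -0.454,"z": -0.02,"rx": 0,"ry": 0,"rz": -0.417,"claw": -0.13}
    - {"x": -0.172,"y": -0.454,"z": -0.02,"rx": 0,"ry": 0,"rz": -0.417,"claw": -0.13}
    - {"x": -0.172,"y": -0.454,"z": -0.02,"rx": 0,"ry": 0,"rz": -0.417,"claw": -0.13}
    - {"x": -0.172,"y": -0.454,"z": -0.02,"rx": 0,"ry": 0,"rz": -0.417,"claw": -0.13}
    - {"x": -0.172,"y": -0.454,"z": -0.02,"rx": 0,"ry": 0,"rz": -0.417,"claw": -0.13}
    - {"x": -0.172,"y": -0.454,"z": -0.02,"rx": 0,"ry": 0,"rz": -0.417,"claw": -0.13}
    - {"x": -0.172,"y": -0.454,"z": -0.02,"rx": 0,"ry": 0,"rz": -0.417,"claw": -0.13}

```text
time: 13.62
tool_pos: [0.482, 0.2485, 0.1384]
tool_rot: [3.141, 0.002, 0.171]
contact_force: [-0.2, -0.3, -0.2]
opening: 0.0399
grip_force: 0.0
```

Call:
step_arm:
  steps:
    - {"x": 0,"y": 0,"z": 0,"rx": 0,"ry": 0,"rz": 0,"claw": -0.13}
    - {"x": 0,"y": 0,"z": 0,"rx": 0,"ry": 0,"rz": 0,"claw": -0.13}
    - {"x": 0,"y": 0,"z": 0,"rx": 0,"ry": 0,"rz": 0,"claw": -0.13}

```text
time: 13.87
tool_pos: [0.4828, 0.248, 0.1393]
tool_rot: [3.141, 0.0, 0.168]
contact_force: [-0.4, -1.0, -0.4]
opening: 0.0399
grip_force: 0.0
```

```bash
python3 plan.py server,pick,0
```

```text
now [0.4828 0.248  0.1393] [3.1414e+00 3.0000e-04 1.6850e-01] t 13.8667
server,pick,0 [0.4838 0.2485 0.0275] xyz [ 0.0015 -0.0004  0.149 ] rz -0.0028
```

Call:
step_arm:
  steps:
    - {"x": 0.0015,"y": 0,"z": 0.03,"rx": 0,"ry": 0,"rz": -0.003,"claw": -0.13}
    - {"x": 0.0015,"y": 0,"z": 0.06,"rx": 0,"ry": 0,"rz": -0.003,"claw": -0.13}
    - {"x": 0.0015,"y": 0,"z": 0.09,"rx": 0,"ry": 0,"rz": -0.003,"claw": -0.13}
    - {"x": 0.0015,"y": 0,"z": 0.115,"rx": 0,"ry": 0,"rz": -0.003,"claw": -0.13}
    - {"x": 0.0015,"y": 0,"z": 0.135,"rx": 0,"ry": 0,"rz": -0.003,"claw": -0.13}
    - {"x": 0.0015,"y": 0,"z": 0.149,"rx": 0,"ry": 0,"rz": -0.003,"claw": -0.13}
    - {"x": 0.0015,"y": 0,"z": 0.149,"rx": 0,"ry": 0,"rz": -0.003,"claw": -0.13}
    - {"x": 0.0015,"y": 0,"z": 0.149,"rx": 0,"ry": 0,"rz": -0.003,"claw": -0.13}
    - {"x": 0.0015,"y": 0,"z": 0.149,"rx": 0,"ry": 0,"rz": -0.003,"claw": -0.13}

```text
time: 14.62
tool_pos: [0.4844, 0.2494, 0.0286]
tool_rot: [-3.141, -0.002, 0.172]
contact_force: [0.1, -0.3, 0.1]
opening: 0.0399
grip_force: 0.0
```

Call:
step_arm:
  squeeze: 40
  steps:
    - {"x": 0,"y": 0,"z": 0,"rx": 0,"ry": 0,"rz": 0,"claw": -1}
    - {"x": 0,"y": 0,"z": 0,"rx": 0,"ry": 0,"rz": 0,"claw": -1}
    - {"x": 0,"y": 0,"z": 0,"rx": 0,"ry": 0,"rz": 0,"claw": -1}
    - {"x": 0,"y": 0,"z": 0,"rx": 0,"ry": 0,"rz": 0,"claw": -1}
    - {"x": 0,"y": 0,"z": 0,"rx": 0,"ry": 0,"rz": 0,"claw": -1}
    - {"x": 0,"y": 0,"z": 0,"rx": 0,"ry": 0,"rz": 0,"claw": -1}

```text
time: 15.12
tool_pos: [0.4837, 0.2494, 0.028]
tool_rot: [3.142, -0.001, 0.173]
contact_force: [-0.5, -0.1, 2.0]
opening: 0.0101
grip_force: 40.0
```

```bash
python3 plan.py server,pick,0 server,place,0
```

```text
now [0.4837 0.2494 0.028 ] [ 3.1415e+00 -5.0000e-04  1.7290e-01] t 15.1167
server,pick,0 [0.4838 0.2485 0.0275] xyz [-0.0001  0.0012  0.0007] rz 0.0028
server,place,0 [ 0.5471 -0.1664  0.0275] xyz [-0.0109  0.5595  0.    ] rz 0.4159
```

Call:
step_arm:
  steps:
    - {"x": 0,"y": 0,"z": -0.015,"rx": 0,"ry": 0,"rz": 0,"claw": -1}
    - {"x": 0,"y": 0,"z": -0.04,"rx": 0,"ry": 0,"rz": 0,"claw": -1}
    - {"x": 0,"y": 0,"z": -0.075,"rx": 0,"ry": 0,"rz": 0,"claw": -1}
    - {"x": 0,"y": 0.005,"z": -0.11,"rx": 0,"ry": 0,"rz": 0,"claw": -1}
    - {"x": 0,"y": 0.025,"z": -0.133,"rx": 0,"ry": 0,"rz": 0.03,"claw": -1}
    - {"x": -0.001,"y": 0.055,"z": -0.133,"rx": 0,"ry": 0,"rz": 0.06,"claw": -1}
    - {"x": -0.002,"y": 0.09,"z": -0.133,"rx": 0,"ry": 0,"rz": 0.1,"claw": -1}
    - {"x": -0.003,"y": 0.13,"z": -0.133,"rx": 0,"ry": 0,"rz": 0.14,"claw": -1}
    - {"x": -0.003,"y": 0.17,"z": -0.133,"rx": 0,"ry": 0,"rz": 0.18,"claw": -1}
    - {"x": -0.004,"y": 0.21,"z": -0.133,"rx": 0,"ry": 0,"rz": 0.21,"claw": -1}
    - {"x": -0.005,"y": 0.24,"z": -0.133,"rx": 0,"ry": 0,"rz": 0.21,"claw": -1}
    - {"x": -0.005,"y": 0.25,"z": -0.133,"rx": 0,"ry": 0,"rz": 0.21,"claw": -1}

```text
time: 16.12
tool_pos: [0.5125, 0.0612, 0.1282]
tool_rot: [3.141, -0.001, 0.005]
contact_force: [0.7, -0.4, -0.9]
opening: 0.0103
grip_force: 40.0
```

```bash
python3 plan.py server,place,.1
```

```text
now [0.5125 0.0612 0.1282] [ 3.1408e+00 -8.0000e-04  5.2000e-03] t 16.1167
server,place,.1 [ 0.5471 -0.1664  0.1275] xyz [0.0445 0.3037 0.001 ] rz 0.2052
```

Call:
step_arm:
  steps:
    - {"x": 0.004,"y": 0.025,"z": 0,"rx": 0,"ry": 0,"rz": 0.02,"claw": -1}
    - {"x": 0.008,"y": 0.06,"z": 0,"rx": 0,"ry": 0,"rz": 0.05,"claw": -1}
    - {"x": 0.014,"y": 0.1,"z": 0,"rx": 0,"ry": 0,"rz": 0.08,"claw": -1}
    - {"x": 0.02,"y": 0.14,"z": 0,"rx": 0,"ry": 0,"rz": 0.12,"claw": -1}
    - {"x": 0.026,"y": 0.18,"z": 0,"rx": 0,"ry": 0,"rz": 0.15,"claw": -1}
    - {"x": 0.033,"y": 0.22,"z": 0,"rx": 0,"ry": 0,"rz": 0.18,"claw": -1}
    - {"x": 0.039,"y": 0.255,"z": 0,"rx": 0,"ry": 0,"rz": 0.2,"claw": -1}
    - {"x": 0.043,"y": 0.285,"z": 0,"rx": 0,"ry": 0,"rz": 0.205,"claw": -1}
    - {"x": 0.0445,"y": 0.304,"z": 0,"rx": 0,"ry": 0,"rz": 0.205,"claw": -1}
    - {"x": 0.0445,"y": 0.304,"z": 0,"rx": 0,"ry": 0,"rz": 0.205,"claw": -1}
    - {"x": 0.0445,"y": 0.304,"z": 0,"rx": 0,"ry": 0,"rz": 0.205,"claw": -1}
    - {"x": 0.0445,"y": 0.304,"z": 0,"rx": 0,"ry": 0,"rz": 0.205,"claw": -1}

```text
time: 17.12
tool_pos: [0.547, -0.1624, 0.1275]
tool_rot: [-3.141, 0.001, -0.152]
contact_force: [-0.1, 0.4, -1.8]
opening: 0.01
grip_force: 40.0
```

Call:
step_arm:
  steps:
    - {"x": 0,"y": 0,"z": 0.02,"rx": 0,"ry": 0,"rz": 0,"claw": -1}
    - {"x": 0,"y": 0,"z": 0.04,"rx": 0,"ry": 0,"rz": 0,"claw": -1}
    - {"x": 0,"y": 0,"z": 0.05,"rx": 0,"ry": 0,"rz": 0,"claw": -1}
    - {"x": 0,"y": 0,"z": 0.05,"rx": 0,"ry": 0,"rz": 0,"claw": -1}
    - {"x": 0,"y": 0,"z": 0.05,"rx": 0,"ry": 0,"rz": 0,"claw": -1}

```text
time: 17.53
tool_pos: [0.5473, -0.1628, 0.09]
tool_rot: [-3.141, 0.001, -0.152]
contact_force: [0.4, 0.5, -0.8]
opening: 0.0102
grip_force: 40.0
```

```bash
python3 plan.py server,place,.0005
```

```text
now [ 0.5473 -0.1628  0.09  ] [-3.1412e+00  6.0000e-04 -1.5200e-01] t 17.5333
server,place,.0005 [ 0.5471 -0.1664  0.028 ] xyz [0.0005 0.0049 0.0827] rz 0.0051
```

Call:
step_arm:
  steps:
    - {"x": 0.0005,"y": 0.005,"z": 0.005,"rx": 0,"ry": 0,"rz": 0.005,"claw": -1}
    - {"x": 0.0005,"y": 0.005,"z": 0.02,"rx": 0,"ry": 0,"rz": 0.005,"claw": -1}
    - {"x": 0.0005,"y": 0.005,"z": 0.04,"rx": 0,"ry": 0,"rz": 0.005,"claw": -1}
    - {"x": 0.0005,"y": 0.005,"z": 0.055,"rx": 0,"ry": 0,"rz": 0.005,"claw": -1}
    - {"x": 0.0005,"y": 0.005,"z": 0.065,"rx": 0,"ry": 0,"rz": 0.005,"claw": -1}
    - {"x": 0.0005,"y": 0.005,"z": 0.072,"rx": 0,"ry": 0,"rz": 0.005,"claw": -1}
    - {"x": 0.0005,"y": 0.005,"z": 0.076,"rx": 0,"ry": 0,"rz": 0.005,"claw": -1}
    - {"x": 0.0005,"y": 0.005,"z": 0.078,"rx": 0,"ry": 0,"rz": 0.005,"claw": -1}
    - {"x": 0.0005,"y": 0.005,"z": 0.08,"rx": 0,"ry": 0,"rz": 0.005,"claw": -1}
    - {"x": 0.0005,"y": 0.005,"z": 0.0815,"rx": 0,"ry": 0,"rz": 0.005,"claw": -1}
    - {"x": 0.0005,"y": 0.005,"z": 0.0815,"rx": 0,"ry": 0,"rz": 0.005,"claw": -1}
    - {"x": 0.0005,"y": 0.005,"z": 0.0815,"rx": 0,"ry": 0,"rz": 0.005,"claw": -1}

```text
time: 18.53
tool_pos: [0.5473, -0.1676, 0.0292]
tool_rot: [3.141, -0.001, -0.157]
contact_force: [0.3, -0.4, -0.7]
opening: 0.0102
grip_force: 40.0
```

```bash
python3 plan.py server,place,0.0005
```

```text
now [ 0.5473 -0.1676  0.0292] [ 3.1414e+00 -7.0000e-04 -1.5710e-01] t 18.5333
server,place,0.0005 [ 0.5471 -0.1664  0.028 ] xyz [-0.0005 -0.0015  0.0016] rz -0.0013
```

Call:
step_arm:
  steps:
    - {"x": 0,"y": -0.001,"z": 0.001,"rx": 0,"ry": 0,"rz": 0,"claw": -1}
    - {"x": 0,"y": -0.001,"z": 0.0015,"rx": 0,"ry": 0,"rz": 0,"claw": -1}
    - {"x": 0,"y": -0.001,"z": 0.002,"rx": 0,"ry": 0,"rz": 0,"claw": -1}
    - {"x": 0,"y": -0.001,"z": 0.002,"rx": 0,"ry": 0,"rz": 0,"claw": -1}
    - {"x": 0,"y": -0.001,"z": 0.002,"rx": 0,"ry": 0,"rz": 0,"claw": -1}

```text
time: 18.95
tool_pos: [0.5474, -0.1667, 0.028]
tool_rot: [3.142, -0.001, -0.157]
contact_force: [-1.1, 1.0, 5.8]
opening: 0.0102
grip_force: 40.0
```

Call:
step_arm:
  steps:
    - {"x": 0,"y": 0,"z": 0,"rx": 0,"ry": 0,"rz": 0,"claw": -0.7}
    - {"x": 0,"y": 0,"z": 0,"rx": 0,"ry": 0,"rz": 0,"claw": -0.5}
    - {"x": 0,"y": 0,"z": 0,"rx": 0,"ry": 0,"rz": 0,"claw": -0.3}
    - {"x": 0,"y": 0,"z": 0,"rx": 0,"ry": 0,"rz": 0,"claw": -0.13}
    - {"x": 0,"y": 0,"z": 0,"rx": 0,"ry": 0,"rz": 0,"claw": -0.13}
    - {"x": 0,"y": 0,"z": 0,"rx": 0,"ry": 0,"rz": 0,"claw": -0.13}

```text
time: 19.45
tool_pos: [0.5472, -0.1667, 0.0272]
tool_rot: [-3.142, 0.0, -0.157]
contact_force: [-0.6, -0.4, 0.6]
opening: 0.0389
grip_force: 0.0
```

Call:
step_arm:
  steps:
    - {"x": 0,"y": 0,"z": -0.02,"rx": 0,"ry": 0,"rz": 0,"claw": -0.13}
    - {"x": 0,"y": 0,"z": -0.06,"rx": 0,"ry": 0,"rz": 0,"claw": -0.13}
    - {"x": 0,"y": 0,"z": -0.1,"rx": 0,"ry": 0,"rz": 0,"claw": -0.13}
    - {"x": 0,"y": 0,"z": -0.13,"rx": 0,"ry": 0,"rz": 0,"claw": -0.13}
    - {"x": 0,"y": 0,"z": -0.13,"rx": 0,"ry": 0,"rz": 0,"claw": -0.13}
    - {"x": 0,"y": 0,"z": -0.13,"rx": 0,"ry": 0,"rz": 0,"claw": -0.13}

```text
time: 19.95
tool_pos: [0.5479, -0.1671, 0.1262]
tool_rot: [3.141, -0.003, -0.157]
contact_force: [0.4, -0.7, -0.2]
opening: 0.0403
grip_force: 0.0
```

```bash
python3 chk.py server; python3 chk.py fork; python3 plan.py knife,pick,.1 knife,pick,0.001
```

```text
server y@.05 0.0304 slope 0.02 x seen -0.017 0.06 tip 0.1463 z at 0/.05 [0.0475 0.0475]
fork y@.05 0.0899 slope 0.1 x seen -0.016 0.06 tip 0.1365 z at 0/.05 [0.0475 0.0475]
now [ 0.5466 -0.1665  0.124 ] [-3.1412e+00  1.5000e-03 -1.5710e-01] t 20.05
knife,pick,.1 [0.494  0.1894 0.1275] xyz [-0.1434 -0.4576 -0.0047] rz -0.4173
knife,pick,0.001 [0.494  0.1894 0.0285] xyz [-0.    -0.     0.132] rz -0.0
```

The server is seated and flat. The knife is next.

Call:
step_arm:
  steps:
    - {"x": -0.143,"y": -0.4576,"z": -0.02,"rx": 0,"ry": 0,"rz": -0.417,"claw": -0.13}
    - {"x": -0.143,"y": -0.4576,"z": -0.02,"rx": 0,"ry": 0,"rz": -0.417,"claw": -0.13}
    - {"x": -0.143,"y": -0.4576,"z": -0.02,"rx": 0,"ry": 0,"rz": -0.417,"claw": -0.13}
    - {"x": -0.143,"y": -0.4576,"z": -0.02,"rx": 0,"ry": 0,"rz": -0.417,"claw": -0.13}
    - {"x": -0.143,"y": -0.4576,"z": -0.02,"rx": 0,"ry": 0,"rz": -0.417,"claw": -0.13}
    - {"x": -0.143,"y": -0.4576,"z": -0.02,"rx": 0,"ry": 0,"rz": -0.417,"claw": -0.13}
    - {"x": -0.143,"y": -0.4576,"z": -0.02,"rx": 0,"ry": 0,"rz": -0.417,"claw": -0.13}
    - {"x": -0.143,"y": -0.4576,"z": -0.02,"rx": 0,"ry": 0,"rz": -0.417,"claw": -0.13}
    - {"x": -0.143,"y": -0.4576,"z": -0.02,"rx": 0,"ry": 0,"rz": -0.417,"claw": -0.13}
    - {"x": -0.143,"y": -0.4576,"z": -0.02,"rx": 0,"ry": 0,"rz": -0.417,"claw": -0.13}
    - {"x": -0.143,"y": -0.4576,"z": -0.02,"rx": 0,"ry": 0,"rz": -0.417,"claw": -0.13}
    - {"x": -0.143,"y": -0.4576,"z": -0.02,"rx": 0,"ry": 0,"rz": -0.417,"claw": -0.13}

```text
time: 21.05
tool_pos: [0.4945, 0.1883, 0.1388]
tool_rot: [3.141, 0.002, 0.171]
contact_force: [0.1, -0.1, -0.6]
opening: 0.0401
grip_force: 0.0
```

Call:
step_arm:
  steps:
    - {"x": 0,"y": 0,"z": 0,"rx": 0,"ry": 0,"rz": 0,"claw": -0.13}
    - {"x": 0,"y": 0,"z": 0,"rx": 0,"ry": 0,"rz": 0,"claw": -0.13}
    - {"x": 0,"y": 0,"z": 0,"rx": 0,"ry": 0,"rz": 0,"claw": -0.13}

```text
time: 21.3
tool_pos: [0.4952, 0.1878, 0.1397]
tool_rot: [3.141, 0.0, 0.168]
contact_force: [0.6, -0.0, 0.8]
opening: 0.0398
grip_force: 0.0
```

```bash
python3 plan.py knife,pick,0.001
```

```text
now [0.4952 0.1878 0.1397] [3.1414e+00 2.0000e-04 1.6850e-01] t 21.3
knife,pick,0.001 [0.494  0.1894 0.0285] xyz [-0.0013 -0.0023  0.1483] rz -0.0028
```

Call:
step_arm:
  steps:
    - {"x": -0.0013,"y": -0.002,"z": 0.03,"rx": 0,"ry": 0,"rz": -0.003,"claw": -0.13}
    - {"x": -0.0013,"y": -0.002,"z": 0.06,"rx": 0,"ry": 0,"rz": -0.003,"claw": -0.13}
    - {"x": -0.0013,"y": -0.002,"z": 0.09,"rx": 0,"ry": 0,"rz": -0.003,"claw": -0.13}
    - {"x": -0.0013,"y": -0.002,"z": 0.115,"rx": 0,"ry": 0,"rz": -0.003,"claw": -0.13}
    - {"x": -0.0013,"y": -0.002,"z": 0.135,"rx": 0,"ry": 0,"rz": -0.003,"claw": -0.13}
    - {"x": -0.0013,"y": -0.002,"z": 0.1483,"rx": 0,"ry": 0,"rz": -0.003,"claw": -0.13}
    - {"x": -0.0013,"y": -0.002,"z": 0.1483,"rx": 0,"ry": 0,"rz": -0.003,"claw": -0.13}
    - {"x": -0.0013,"y": -0.002,"z": 0.1483,"rx": 0,"ry": 0,"rz": -0.003,"claw": -0.13}
    - {"x": -0.0013,"y": -0.002,"z": 0.1483,"rx": 0,"ry": 0,"rz": -0.003,"claw": -0.13}

```text
time: 22.05
tool_pos: [0.4945, 0.1903, 0.0295]
tool_rot: [-3.142, -0.002, 0.172]
contact_force: [-0.4, 0.3, 0.0]
opening: 0.04
grip_force: 0.0
```

Call:
step_arm:
  squeeze: 40
  steps:
    - {"x": 0,"y": 0,"z": 0,"rx": 0,"ry": 0,"rz": 0,"claw": -1}
    - {"x": 0,"y": 0,"z": 0,"rx": 0,"ry": 0,"rz": 0,"claw": -1}
    - {"x": 0,"y": 0,"z": 0,"rx": 0,"ry": 0,"rz": 0,"claw": -1}
    - {"x": 0,"y": 0,"z": 0,"rx": 0,"ry": 0,"rz": 0,"claw": -1}
    - {"x": 0,"y": 0,"z": 0,"rx": 0,"ry": 0,"rz": 0,"claw": -1}
    - {"x": 0,"y": 0,"z": 0,"rx": 0,"ry": 0,"rz": 0,"claw": -1}

```text
time: 22.55
tool_pos: [0.4939, 0.1903, 0.029]
tool_rot: [3.141, -0.001, 0.173]
contact_force: [-0.3, -1.8, 3.0]
opening: 0.0141
grip_force: 40.0
```

```bash
python3 plan.py knife,pick,0 knife,place,0
```

```text
now [0.4939 0.1903 0.029 ] [ 3.1415e+00 -7.0000e-04  1.7290e-01] t 22.55
knife,pick,0 [0.494  0.1894 0.0275] xyz [-0.0001  0.0013  0.002 ] rz 0.0029
knife,place,0 [ 0.5377 -0.2257  0.0275] xyz [-0.0365  0.5553  0.    ] rz 0.4159
```

Call:
step_arm:
  steps:
    - {"x": 0,"y": 0,"z": -0.015,"rx": 0,"ry": 0,"rz": 0,"claw": -1}
    - {"x": 0,"y": 0,"z": -0.04,"rx": 0,"ry": 0,"rz": 0,"claw": -1}
    - {"x": 0,"y": 0,"z": -0.075,"rx": 0,"ry": 0,"rz": 0,"claw": -1}
    - {"x": 0,"y": 0.005,"z": -0.11,"rx": 0,"ry": 0,"rz": 0,"claw": -1}
    - {"x": -0.002,"y": 0.025,"z": -0.133,"rx": 0,"ry": 0,"rz": 0.03,"claw": -1}
    - {"x": -0.004,"y": 0.055,"z": -0.133,"rx": 0,"ry": 0,"rz": 0.06,"claw": -1}
    - {"x": -0.006,"y": 0.09,"z": -0.133,"rx": 0,"ry": 0,"rz": 0.1,"claw": -1}
    - {"x": -0.009,"y": 0.13,"z": -0.133,"rx": 0,"ry": 0,"rz": 0.14,"claw": -1}
    - {"x": -0.011,"y": 0.17,"z": -0.133,"rx": 0,"ry": 0,"rz": 0.18,"claw": -1}
    - {"x": -0.014,"y": 0.21,"z": -0.133,"rx": 0,"ry": 0,"rz": 0.21,"claw": -1}
    - {"x": -0.016,"y": 0.24,"z": -0.133,"rx": 0,"ry": 0,"rz": 0.21,"claw": -1}
    - {"x": -0.016,"y": 0.25,"z": -0.133,"rx": 0,"ry": 0,"rz": 0.21,"claw": -1}

```text
time: 23.55
tool_pos: [0.5143, 0.0007, 0.1282]
tool_rot: [3.141, 0.0, 0.005]
contact_force: [0.0, -0.7, -0.6]
opening: 0.0143
grip_force: 40.0
```

```bash
python3 plan.py knife,place,.1
```

```text
now [0.5143 0.0007 0.1282] [3.1409e+00 1.0000e-04 5.2000e-03] t 23.55
knife,place,.1 [ 0.5377 -0.2257  0.1275] xyz [0.0297 0.302  0.0009] rz 0.2052
```

Call:
step_arm:
  steps:
    - {"x": 0.003,"y": 0.025,"z": 0,"rx": 0,"ry": 0,"rz": 0.02,"claw": -1}
    - {"x": 0.006,"y": 0.06,"z": 0,"rx": 0,"ry": 0,"rz": 0.05,"claw": -1}
    - {"x": 0.01,"y": 0.1,"z": 0,"rx": 0,"ry": 0,"rz": 0.08,"claw": -1}
    - {"x": 0.014,"y": 0.14,"z": 0,"rx": 0,"ry": 0,"rz": 0.12,"claw": -1}
    - {"x": 0.018,"y": 0.18,"z": 0,"rx": 0,"ry": 0,"rz": 0.15,"claw": -1}
    - {"x": 0.022,"y": 0.22,"z": 0,"rx": 0,"ry": 0,"rz": 0.18,"claw": -1}
    - {"x": 0.026,"y": 0.255,"z": 0,"rx": 0,"ry": 0,"rz": 0.2,"claw": -1}
    - {"x": 0.028,"y": 0.285,"z": 0,"rx": 0,"ry": 0,"rz": 0.21,"claw": -1}
    - {"x": 0.03,"y": 0.306,"z": 0,"rx": 0,"ry": 0,"rz": 0.21,"claw": -1}
    - {"x": 0.03,"y": 0.306,"z": 0,"rx": 0,"ry": 0,"rz": 0.21,"claw": -1}
    - {"x": 0.03,"y": 0.306,"z": 0,"rx": 0,"ry": 0,"rz": 0.21,"claw": -1}
    - {"x": 0.03,"y": 0.306,"z": 0,"rx": 0,"ry": 0,"rz": 0.21,"claw": -1}

```text
time: 24.55
tool_pos: [0.5383, -0.2244, 0.1281]
tool_rot: [-3.141, 0.001, -0.156]
contact_force: [-0.1, -0.2, -1.7]
opening: 0.0147
grip_force: 40.0
```

Call:
step_arm:
  steps:
    - {"x": 0,"y": 0,"z": 0.02,"rx": 0,"ry": 0,"rz": 0,"claw": -1}
    - {"x": 0,"y": 0,"z": 0.04,"rx": 0,"ry": 0,"rz": 0,"claw": -1}
    - {"x": 0,"y": 0,"z": 0.05,"rx": 0,"ry": 0,"rz": 0,"claw": -1}
    - {"x": 0,"y": 0,"z": 0.05,"rx": 0,"ry": 0,"rz": 0,"claw": -1}
    - {"x": 0,"y": 0,"z": 0.05,"rx": 0,"ry": 0,"rz": 0,"claw": -1}

```text
time: 24.97
tool_pos: [0.5385, -0.2249, 0.0909]
tool_rot: [-3.141, 0.001, -0.156]
contact_force: [0.1, -1.0, -0.6]
opening: 0.0143
grip_force: 40.0
```

```bash
python3 plan.py knife,place,.0015
```

```text
now [ 0.5385 -0.2249  0.0909] [-3.1412e+00  5.0000e-04 -1.5600e-01] t 24.9667
knife,place,.0015 [ 0.5377 -0.2257  0.029 ] xyz [-0.0009  0.0012  0.0826] rz 0.0
```

Call:
step_arm:
  steps:
    - {"x": -0.0009,"y": 0.0012,"z": 0.005,"rx": 0,"ry": 0,"rz": 0,"claw": -1}
    - {"x": -0.0009,"y": 0.0012,"z": 0.02,"rx": 0,"ry": 0,"rz": 0,"claw": -1}
    - {"x": -0.0009,"y": 0.0012,"z": 0.04,"rx": 0,"ry": 0,"rz": 0,"claw": -1}
    - {"x": -0.0009,"y": 0.0012,"z": 0.055,"rx": 0,"ry": 0,"rz": 0,"claw": -1}
    - {"x": -0.0009,"y": 0.0012,"z": 0.065,"rx": 0,"ry": 0,"rz": 0,"claw": -1}
    - {"x": -0.0009,"y": 0.0012,"z": 0.072,"rx": 0,"ry": 0,"rz": 0,"claw": -1}
    - {"x": -0.0009,"y": 0.0012,"z": 0.076,"rx": 0,"ry": 0,"rz": 0,"claw": -1}
    - {"x": -0.0009,"y": 0.0012,"z": 0.078,"rx": 0,"ry": 0,"rz": 0,"claw": -1}
    - {"x": -0.0009,"y": 0.0012,"z": 0.08,"rx": 0,"ry": 0,"rz": 0,"claw": -1}
    - {"x": -0.0009,"y": 0.0012,"z": 0.0815,"rx": 0,"ry": 0,"rz": 0,"claw": -1}
    - {"x": -0.0009,"y": 0.0012,"z": 0.0815,"rx": 0,"ry": 0,"rz": 0,"claw": -1}
    - {"x": -0.0009,"y": 0.0012,"z": 0.0815,"rx": 0,"ry": 0,"rz": 0,"claw": -1}

```text
time: 25.97
tool_pos: [0.5378, -0.2266, 0.0301]
tool_rot: [3.141, -0.001, -0.157]
contact_force: [0.2, 0.5, -0.1]
opening: 0.0143
grip_force: 40.0
```

```bash
python3 plan.py knife,place,0.0015
```

```text
now [ 0.5378 -0.2266  0.0301] [ 3.1414e+00 -6.0000e-04 -1.5710e-01] t 25.9667
knife,place,0.0015 [ 0.5377 -0.2257  0.029 ] xyz [-0.0003 -0.0012  0.0014] rz -0.0014
```

Call:
step_arm:
  steps:
    - {"x": 0,"y": -0.001,"z": 0.0008,"rx": 0,"ry": 0,"rz": 0,"claw": -1}
    - {"x": 0,"y": -0.001,"z": 0.0012,"rx": 0,"ry": 0,"rz": 0,"claw": -1}
    - {"x": 0,"y": -0.001,"z": 0.0018,"rx": 0,"ry": 0,"rz": 0,"claw": -1}
    - {"x": 0,"y": -0.001,"z": 0.0018,"rx": 0,"ry": 0,"rz": 0,"claw": -1}
    - {"x": 0,"y": -0.001,"z": 0.0018,"rx": 0,"ry": 0,"rz": 0,"claw": -1}

```text
time: 26.38
tool_pos: [0.5379, -0.2258, 0.029]
tool_rot: [3.141, -0.001, -0.157]
contact_force: [-0.4, 1.1, 5.4]
opening: 0.0143
grip_force: 40.0
```

Call:
step_arm:
  steps:
    - {"x": 0,"y": 0,"z": 0,"rx": 0,"ry": 0,"rz": 0,"claw": -0.65}
    - {"x": 0,"y": 0,"z": 0,"rx": 0,"ry": 0,"rz": 0,"claw": -0.5}
    - {"x": 0,"y": 0,"z": 0,"rx": 0,"ry": 0,"rz": 0,"claw": -0.3}
    - {"x": 0,"y": 0,"z": 0,"rx": 0,"ry": 0,"rz": 0,"claw": -0.13}
    - {"x": 0,"y": 0,"z": 0,"rx": 0,"ry": 0,"rz": 0,"claw": -0.13}
    - {"x": 0,"y": 0,"z": 0,"rx": 0,"ry": 0,"rz": 0,"claw": -0.13}

```text
time: 26.88
tool_pos: [0.5377, -0.2258, 0.0283]
tool_rot: [-3.142, 0.0, -0.157]
contact_force: [-0.2, 0.4, 0.7]
opening: 0.0396
grip_force: 0.0
```

Call:
step_arm:
  steps:
    - {"x": 0,"y": 0,"z": -0.02,"rx": 0,"ry": 0,"rz": 0,"claw": -0.13}
    - {"x": 0,"y": 0,"z": -0.06,"rx": 0,"ry": 0,"rz": 0,"claw": -0.13}
    - {"x": 0,"y": 0,"z": -0.1,"rx": 0,"ry": 0,"rz": 0,"claw": -0.13}
    - {"x": 0,"y": 0,"z": -0.13,"rx": 0,"ry": 0,"rz": 0,"claw": -0.13}
    - {"x": 0,"y": 0,"z": -0.13,"rx": 0,"ry": 0,"rz": 0,"claw": -0.13}
    - {"x": 0,"y": 0,"z": -0.13,"rx": 0,"ry": 0,"rz": 0,"claw": -0.13}

```text
time: 27.38
tool_pos: [0.5384, -0.2262, 0.1272]
tool_rot: [3.14, -0.003, -0.157]
contact_force: [0.1, 0.9, -0.8]
opening: 0.0396
grip_force: 0.0
```

```bash
python3 chk.py knife; python3 chk.py server; python3 plan.py spoon,pick,.1 spoon,pick,0
```

```text
knife y@.05 -0.0293 slope 0.04 x seen -0.017 0.06 tip 0.1478 z at 0/.05 [0.0494 0.0493]
server y@.05 0.0301 slope -0.02 x seen -0.017 0.06 tip 0.1458 z at 0/.05 [0.0475 0.0475]
now [ 0.5372 -0.2255  0.125 ] [-3.141e+00  1.500e-03 -1.571e-01] t 27.4833
spoon,pick,.1 [0.5042 0.1302 0.1275] xyz [-0.1176 -0.4615 -0.0034] rz -0.4173
spoon,pick,0 [0.5042 0.1302 0.0275] xyz [-0.     -0.      0.1333] rz -0.0
```

Call:
step_arm:
  steps:
    - {"x": -0.1176,"y": -0.4615,"z": -0.02,"rx": 0,"ry": 0,"rz": -0.42,"claw": -0.13}
    - {"x": -0.1176,"y": -0.4615,"z": -0.02,"rx": 0,"ry": 0,"rz": -0.42,"claw": -0.13}
    - {"x": -0.1176,"y": -0.4615,"z": -0.02,"rx": 0,"ry": 0,"rz": -0.42,"claw": -0.13}
    - {"x": -0.1176,"y": -0.4615,"z": -0.02,"rx": 0,"ry": 0,"rz": -0.42,"claw": -0.13}
    - {"x": -0.1176,"y": -0.4615,"z": -0.02,"rx": 0,"ry": 0,"rz": -0.42,"claw": -0.13}
    - {"x": -0.1176,"y": -0.4615,"z": -0.02,"rx": 0,"ry": 0,"rz": -0.42,"claw": -0.13}
    - {"x": -0.1176,"y": -0.4615,"z": -0.02,"rx": 0,"ry": 0,"rz": -0.42,"claw": -0.13}
    - {"x": -0.1176,"y": -0.4615,"z": -0.02,"rx": 0,"ry": 0,"rz": -0.42,"claw": -0.13}
    - {"x": -0.1176,"y": -0.4615,"z": -0.02,"rx": 0,"ry": 0,"rz": -0.42,"claw": -0.13}
    - {"x": -0.1176,"y": -0.4615,"z": -0.02,"rx": 0,"ry": 0,"rz": -0.42,"claw": -0.13}
    - {"x": -0.1176,"y": -0.4615,"z": -0.02,"rx": 0,"ry": 0,"rz": -0.42,"claw": -0.13}
    - {"x": -0.1176,"y": -0.4615,"z": -0.02,"rx": 0,"ry": 0,"rz": -0.42,"claw": -0.13}

```text
time: 28.48
tool_pos: [0.5043, 0.1293, 0.1398]
tool_rot: [3.141, 0.002, 0.173]
contact_force: [0.6, -1.0, 0.1]
opening: 0.0397
grip_force: 0.0
```

Call:
step_arm:
  steps:
    - {"x": 0,"y": 0,"z": 0,"rx": 0,"ry": 0,"rz": 0,"claw": -0.13}
    - {"x": 0,"y": 0,"z": 0,"rx": 0,"ry": 0,"rz": 0,"claw": -0.13}
    - {"x": 0,"y": 0,"z": 0,"rx": 0,"ry": 0,"rz": 0,"claw": -0.13}

```text
time: 28.73
tool_pos: [0.505, 0.1287, 0.1407]
tool_rot: [3.141, 0.0, 0.171]
contact_force: [-1.2, -1.1, -0.9]
opening: 0.04
grip_force: 0.0
```

```bash
python3 plan.py spoon,pick,0
```

```text
now [0.505  0.1287 0.1407] [3.1415e+00 3.0000e-04 1.7090e-01] t 28.7333
spoon,pick,0 [0.5042 0.1302 0.0275] xyz [-0.0007 -0.0022  0.1509] rz 0.0003
```

Call:
step_arm:
  steps:
    - {"x": -0.0007,"y": -0.0015,"z": 0.03,"rx": 0,"ry": 0,"rz": 0,"claw": -0.13}
    - {"x": -0.0007,"y": -0.0015,"z": 0.06,"rx": 0,"ry": 0,"rz": 0,"claw": -0.13}
    - {"x": -0.0007,"y": -0.0015,"z": 0.09,"rx": 0,"ry": 0,"rz": 0,"claw": -0.13}
    - {"x": -0.0007,"y": -0.0015,"z": 0.115,"rx": 0,"ry": 0,"rz": 0,"claw": -0.13}
    - {"x": -0.0007,"y": -0.0015,"z": 0.135,"rx": 0,"ry": 0,"rz": 0,"claw": -0.13}
    - {"x": -0.0007,"y": -0.0015,"z": 0.151,"rx": 0,"ry": 0,"rz": 0,"claw": -0.13}
    - {"x": -0.0007,"y": -0.0015,"z": 0.151,"rx": 0,"ry": 0,"rz": 0,"claw": -0.13}
    - {"x": -0.0007,"y": -0.0015,"z": 0.151,"rx": 0,"ry": 0,"rz": 0,"claw": -0.13}
    - {"x": -0.0007,"y": -0.0015,"z": 0.151,"rx": 0,"ry": 0,"rz": 0,"claw": -0.13}

```text
time: 29.48
tool_pos: [0.5047, 0.1306, 0.0284]
tool_rot: [3.141, -0.001, 0.172]
contact_force: [-0.1, -0.2, -0.9]
opening: 0.0403
grip_force: 0.0
```

Call:
step_arm:
  squeeze: 40
  steps:
    - {"x": 0,"y": 0,"z": 0,"rx": 0,"ry": 0,"rz": 0,"claw": -1}
    - {"x": 0,"y": 0,"z": 0,"rx": 0,"ry": 0,"rz": 0,"claw": -1}
    - {"x": 0,"y": 0,"z": 0,"rx": 0,"ry": 0,"rz": 0,"claw": -1}
    - {"x": 0,"y": 0,"z": 0,"rx": 0,"ry": 0,"rz": 0,"claw": -1}
    - {"x": 0,"y": 0,"z": 0,"rx": 0,"ry": 0,"rz": 0,"claw": -1}
    - {"x": 0,"y": 0,"z": 0,"rx": 0,"ry": 0,"rz": 0,"claw": -1}

```text
time: 29.98
tool_pos: [0.5042, 0.1309, 0.0279]
tool_rot: [3.141, -0.001, 0.173]
contact_force: [0.4, -0.1, 1.6]
opening: 0.0101
grip_force: 40.0
```

```bash
python3 plan.py spoon,pick,0 spoon,place,0
```

```text
now [0.5042 0.1309 0.0279] [ 3.1414e+00 -5.0000e-04  1.7290e-01] t 29.9833
spoon,pick,0 [0.5042 0.1302 0.0275] xyz [-0.0002  0.0008  0.0006] rz 0.0029
spoon,place,0 [ 0.5284 -0.285   0.0275] xyz [-0.0622  0.551   0.    ] rz 0.4159
```

Call:
step_arm:
  steps:
    - {"x": 0,"y": 0,"z": -0.015,"rx": 0,"ry": 0,"rz": 0,"claw": -1}
    - {"x": 0,"y": 0,"z": -0.04,"rx": 0,"ry": 0,"rz": 0,"claw": -1}
    - {"x": 0,"y": 0,"z": -0.075,"rx": 0,"ry": 0,"rz": 0,"claw": -1}
    - {"x": 0,"y": 0.005,"z": -0.11,"rx": 0,"ry": 0,"rz": 0,"claw": -1}
    - {"x": -0.003,"y": 0.025,"z": -0.133,"rx": 0,"ry": 0,"rz": 0.03,"claw": -1}
    - {"x": -0.006,"y": 0.055,"z": -0.133,"rx": 0,"ry": 0,"rz": 0.06,"claw": -1}
    - {"x": -0.01,"y": 0.09,"z": -0.133,"rx": 0,"ry": 0,"rz": 0.1,"claw": -1}
    - {"x": -0.015,"y": 0.13,"z": -0.133,"rx": 0,"ry": 0,"rz": 0.14,"claw": -1}
    - {"x": -0.02,"y": 0.17,"z": -0.133,"rx": 0,"ry": 0,"rz": 0.18,"claw": -1}
    - {"x": -0.024,"y": 0.21,"z": -0.133,"rx": 0,"ry": 0,"rz": 0.21,"claw": -1}
    - {"x": -0.027,"y": 0.24,"z": -0.133,"rx": 0,"ry": 0,"rz": 0.21,"claw": -1}
    - {"x": -0.028,"y": 0.25,"z": -0.133,"rx": 0,"ry": 0,"rz": 0.21,"claw": -1}

```text
time: 30.98
tool_pos: [0.5158, -0.0604, 0.1274]
tool_rot: [3.141, -0.0, 0.005]
contact_force: [-0.1, 0.7, 0.1]
opening: 0.0102
grip_force: 40.0
```

```bash
python3 plan.py spoon,place,.1
```

```text
now [ 0.5158 -0.0604  0.1274] [ 3.1408e+00 -4.0000e-04  5.2000e-03] t 30.9833
spoon,place,.1 [ 0.5284 -0.285   0.1275] xyz [ 1.530e-02  2.995e-01 -2.000e-04] rz 0.2052
```

Call:
step_arm:
  steps:
    - {"x": 0.001,"y": 0.025,"z": 0,"rx": 0,"ry": 0,"rz": 0.02,"claw": -1}
    - {"x": 0.003,"y": 0.06,"z": 0,"rx": 0,"ry": 0,"rz": 0.05,"claw": -1}
    - {"x": 0.005,"y": 0.1,"z": 0,"rx": 0,"ry": 0,"rz": 0.08,"claw": -1}
    - {"x": 0.007,"y": 0.14,"z": 0,"rx": 0,"ry": 0,"rz": 0.12,"claw": -1}
    - {"x": 0.009,"y": 0.18,"z": 0,"rx": 0,"ry": 0,"rz": 0.15,"claw": -1}
    - {"x": 0.011,"y": 0.22,"z": 0,"rx": 0,"ry": 0,"rz": 0.18,"claw": -1}
    - {"x": 0.013,"y": 0.255,"z": 0,"rx": 0,"ry": 0,"rz": 0.2,"claw": -1}
    - {"x": 0.014,"y": 0.285,"z": 0,"rx": 0,"ry": 0,"rz": 0.21,"claw": -1}
    - {"x": 0.015,"y": 0.303,"z": 0,"rx": 0,"ry": 0,"rz": 0.21,"claw": -1}
    - {"x": 0.015,"y": 0.303,"z": 0,"rx": 0,"ry": 0,"rz": 0.21,"claw": -1}
    - {"x": 0.015,"y": 0.303,"z": 0,"rx": 0,"ry": 0,"rz": 0.21,"claw": -1}
    - {"x": 0.015,"y": 0.303,"z": 0,"rx": 0,"ry": 0,"rz": 0.21,"claw": -1}

```text
time: 31.98
tool_pos: [0.5286, -0.2831, 0.1272]
tool_rot: [-3.141, 0.001, -0.156]
contact_force: [-0.9, -0.1, -0.2]
opening: 0.0101
grip_force: 40.0
```

Call:
step_arm:
  steps:
    - {"x": 0,"y": 0,"z": 0.02,"rx": 0,"ry": 0,"rz": 0,"claw": -1}
    - {"x": 0,"y": 0,"z": 0.04,"rx": 0,"ry": 0,"rz": 0,"claw": -1}
    - {"x": 0,"y": 0,"z": 0.05,"rx": 0,"ry": 0,"rz": 0,"claw": -1}
    - {"x": 0,"y": 0,"z": 0.05,"rx": 0,"ry": 0,"rz": 0,"claw": -1}
    - {"x": 0,"y": 0,"z": 0.05,"rx": 0,"ry": 0,"rz": 0,"claw": -1}

```text
time: 32.4
tool_pos: [0.5288, -0.2837, 0.0899]
tool_rot: [-3.141, 0.001, -0.156]
contact_force: [-0.2, -0.9, 0.8]
opening: 0.01
grip_force: 40.0
```

```bash
python3 plan.py spoon,place,.0005
```

```text
now [ 0.5288 -0.2837  0.0899] [-3.1411e+00  6.0000e-04 -1.5600e-01] t 32.4
spoon,place,.0005 [ 0.5284 -0.285   0.028 ] xyz [-0.0002  0.0018  0.0826] rz 0.0
```

Call:
step_arm:
  steps:
    - {"x": 0,"y": 0.0015,"z": 0.005,"rx": 0,"ry": 0,"rz": 0,"claw": -1}
    - {"x": 0,"y": 0.0015,"z": 0.02,"rx": 0,"ry": 0,"rz": 0,"claw": -1}
    - {"x": 0,"y": 0.0015,"z": 0.04,"rx": 0,"ry": 0,"rz": 0,"claw": -1}
    - {"x": 0,"y": 0.0015,"z": 0.055,"rx": 0,"ry": 0,"rz": 0,"claw": -1}
    - {"x": 0,"y": 0.0015,"z": 0.065,"rx": 0,"ry": 0,"rz": 0,"claw": -1}
    - {"x": 0,"y": 0.0015,"z": 0.072,"rx": 0,"ry": 0,"rz": 0,"claw": -1}
    - {"x": 0,"y": 0.0015,"z": 0.076,"rx": 0,"ry": 0,"rz": 0,"claw": -1}
    - {"x": 0,"y": 0.0015,"z": 0.078,"rx": 0,"ry": 0,"rz": 0,"claw": -1}
    - {"x": 0,"y": 0.0015,"z": 0.08,"rx": 0,"ry": 0,"rz": 0,"claw": -1}
    - {"x": 0,"y": 0.0015,"z": 0.0815,"rx": 0,"ry": 0,"rz": 0,"claw": -1}
    - {"x": 0,"y": 0.0015,"z": 0.0815,"rx": 0,"ry": 0,"rz": 0,"claw": -1}
    - {"x": 0,"y": 0.0015,"z": 0.0815,"rx": 0,"ry": 0,"rz": 0,"claw": -1}

```text
time: 33.4
tool_pos: [0.5287, -0.2858, 0.0291]
tool_rot: [3.141, -0.001, -0.157]
contact_force: [-0.4, 0.7, -1.5]
opening: 0.0102
grip_force: 40.0
```

```bash
python3 plan.py spoon,place,0.0005
```

```text
now [ 0.5287 -0.2858  0.0291] [ 3.1413e+00 -6.0000e-04 -1.5710e-01] t 33.4
spoon,place,0.0005 [ 0.5284 -0.285   0.028 ] xyz [-0.0005 -0.0011  0.0015] rz -0.0014
```

Call:
step_arm:
  steps:
    - {"x": 0,"y": -0.001,"z": 0.0008,"rx": 0,"ry": 0,"rz": 0,"claw": -1}
    - {"x": 0,"y": -0.001,"z": 0.0012,"rx": 0,"ry": 0,"rz": 0,"claw": -1}
    - {"x": 0,"y": -0.001,"z": 0.0018,"rx": 0,"ry": 0,"rz": 0,"claw": -1}
    - {"x": 0,"y": -0.001,"z": 0.0018,"rx": 0,"ry": 0,"rz": 0,"claw": -1}
    - {"x": 0,"y": -0.001,"z": 0.0018,"rx": 0,"ry": 0,"rz": 0,"claw": -1}

```text
time: 33.82
tool_pos: [0.5287, -0.285, 0.0279]
tool_rot: [3.141, -0.0, -0.157]
contact_force: [-1.3, 1.2, 4.3]
opening: 0.0102
grip_force: 40.0
```

Call:
step_arm:
  steps:
    - {"x": 0,"y": 0,"z": 0,"rx": 0,"ry": 0,"rz": 0,"claw": -0.7}
    - {"x": 0,"y": 0,"z": 0,"rx": 0,"ry": 0,"rz": 0,"claw": -0.5}
    - {"x": 0,"y": 0,"z": 0,"rx": 0,"ry": 0,"rz": 0,"claw": -0.3}
    - {"x": 0,"y": 0,"z": 0,"rx": 0,"ry": 0,"rz": 0,"claw": -0.13}
    - {"x": 0,"y": 0,"z": 0,"rx": 0,"ry": 0,"rz": 0,"claw": -0.13}
    - {"x": 0,"y": 0,"z": 0,"rx": 0,"ry": 0,"rz": 0,"claw": -0.13}

```text
time: 34.32
tool_pos: [0.5286, -0.285, 0.0273]
tool_rot: [-3.142, 0.0, -0.157]
contact_force: [0.3, 0.2, 0.3]
opening: 0.0388
grip_force: 0.0
```

Call:
step_arm:
  steps:
    - {"x": 0,"y": 0,"z": -0.02,"rx": 0,"ry": 0,"rz": 0,"claw": -0.13}
    - {"x": 0,"y": 0,"z": -0.06,"rx": 0,"ry": 0,"rz": 0,"claw": -0.13}
    - {"x": 0,"y": 0,"z": -0.1,"rx": 0,"ry": 0,"rz": 0,"claw": -0.13}
    - {"x": 0,"y": 0,"z": -0.14,"rx": 0,"ry": 0,"rz": 0,"claw": -0.13}
    - {"x": -0.05,"y": -0.05,"z": -0.2,"rx": 0,"ry": 0,"rz": 0,"claw": -0.13}
    - {"x": -0.1,"y": -0.1,"z": -0.25,"rx": 0,"ry": 0,"rz": 0,"claw": -0.13}
    - {"x": -0.13,"y": -0.12,"z": -0.3,"rx": 0,"ry": 0,"rz": 0,"claw": -0.13}
    - {"x": -0.13,"y": -0.12,"z": -0.35,"rx": 0,"ry": 0,"rz": 0,"claw": -0.13}
    - {"x": -0.13,"y": -0.12,"z": -0.35,"rx": 0,"ry": 0,"rz": 0,"claw": -0.13}
    - {"x": -0.13,"y": -0.12,"z": -0.35,"rx": 0,"ry": 0,"rz": 0,"claw": -0.13}
    - {"x": -0.13,"y": -0.12,"z": -0.35,"rx": 0,"ry": 0,"rz": 0,"claw": -0.13}
    - {"x": -0.13,"y": -0.12,"z": -0.35,"rx": 0,"ry": 0,"rz": 0,"claw": -0.13}

```text
time: 35.32
tool_pos: [0.4463, -0.1808, 0.2896]
tool_rot: [3.141, -0.0, -0.157]
contact_force: [0.3, 0.3, -0.6]
opening: 0.0395
grip_force: 0.0
```

```bash
for n in fork server knife spoon; do python3 chk.py $n; done
```

```text
fork y@.05 0.0903 slope 0.32 x seen -0.04 0.06 tip 0.0934 z at 0/.05 [0.0475 0.0475]
server y@.05 0.0295 slope -1.02 x seen -0.04 0.06 tip 0.0922 z at 0/.05 [0.0476 0.0478]
knife y@.05 -0.0287 slope 0.36 x seen -0.04 0.06 tip 0.0916 z at 0/.05 [0.0494 0.0494]
spoon y@.05 -0.0889 slope -0.14 x seen -0.04 0.06 tip 0.0916 z at 0/.05 [0.0475 0.0475]
```

View pics/p_spoon.png

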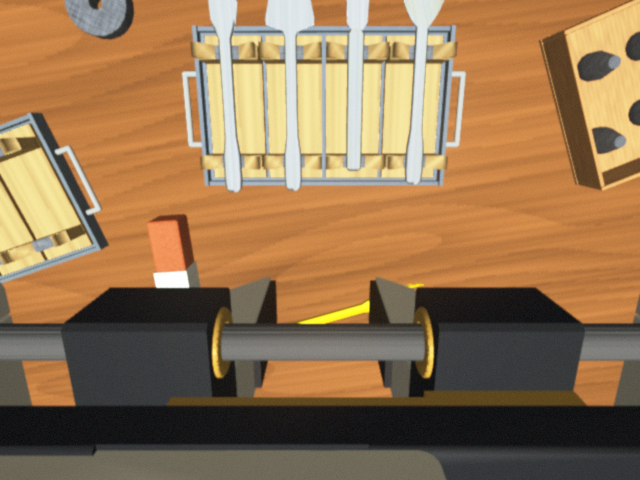

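All four pieces lie in the notches in the order fork (230), server (291), knife (357), spoon (420). Their heights match the start: 47.5 mm, and 49.4 mm for the knife. The robot is clear.

```bash
python3 -c "
from cell import robot
print(robot.hand_in())"
```

```text
the job is handed in; nothing more can be done
None
```

The job is handed in: fork, server, knife and spoon now lie flat in the receiving rack in their original left-to-right order, heads away from the robot, after about 36 s with light set-downs; no verdict came back.

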